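# Stack a battery module in its fixture

## Robot

A 7-joint arm with a two-finger parallel gripper is mounted at the origin on the work surface. World frame = base frame: x ahead of the robot, y to its left, z up, the work surface at z = 0. Lengths are in m, angles in rad, forces in N, time in s.
With the tool pointing down it reaches from about 0.4 to 0.85 m from the base axis. Payload 4.5 kg.
Tool frame: the origin (TCP) lies on the centre line of the jaws, within the pads' length; the fingertips stand 11 mm ahead of it and the grasp point (between the pads) lies 8 mm behind it; z points along the fingers, y is the line along which they close (so a half turn about z gives the same grasp; the last joint's range is limited). The gripper opens to 88 mm and grips with 3 to 60 N. Pads are 18 mm wide; open, the fingers measure 123 mm over their backs; the gripper's body (75 mm by 187 mm) begins 45 mm behind the grasp point.
Start: joints at [1.212, 0.689, -0.195, 1.565, 0.157, 0.902, -0.215], TCP at [0.239, -0.577, 0.25] pointing down, gripper open.
Joint ranges: [-3.01, 3.01], [-0.46, 2.08], [-1.47, 1.51], [0.13, 2.56], [-1, 4.14], [0.04, 2.09], [-2.66, 2.66]. Speed limits (rad/s): [2.57, 2.57, 3.14, 3.14, 3.14, 3.14, 3.14].

## Interface

Orientations are given as a unit quaternion [x, y, z, w].
In Python, from plant import * gives the robot as it stands. The module is installed in compiled form; this text tells all that it offers.
- The arm moves only by the tool send_rows, never from a script. Its argument "motion" is a list of rows, each an object of numbers: "x", "y", "z": the shift along the tool's x, y, z in cm; "rx", "ry", "rz": the turn, a rotation vector about the tool's x, y, z in rad; "jaw": the finger opening in cm, from 0 to 8.81. In form: [{"x": .., "y": .., "z": .., "rx": .., "ry": .., "rz": .., "jaw": ..}, ...]. A call has exactly 5 rows; each row shifts and turns the commanded pose from where the row before left it, along the tool's axes as they then stand; what a row does not reach is not made up. A row lasts 1/10 s, in which the tool goes at most 50 mm and 8.59 degrees, less where a joint would pass 70% of its speed; a pose out of reach is approached as far as the arm can. A call is refused whole if a number of a shift passes 5 or a number of a turn 0.15, either way. A call with a gripper value outside its range is refused whole. The fingers move at their own pace and stop on an object; "grip_force" is the grip in N (left out, the last holds). Time passes only in rows, so rows that do not move let the fingers close, or fill a call up. It gives the time, the measured TCP pose, the force, the opening and the grip force at its end, in the units of the state.
- get_state(): the state, without advancing time (a new reading comes with each control period).
- snapshot(name): name is "scene" or "top"; returns a dict with "img" (400x640x3 uint8, red, green, blue), "vertical_fov" (degrees; the focal length in pixels is half the picture's height over the tangent of half this angle, whatever the lens; pixels are square), "cx", "cy" (the principal point, pixels), "extrinsics" (4x4, takes a point from camera to world coordinates). Camera axes: x right, y up, looking along -z (the intrinsics and any distortion apply to the point x, -y, -z); pixel columns grow to the right and rows downward; lengths in m; the calibration is good to about 2 mm. A picture is of the moment at which its call begins. There is no depth.
- finish_job(): hands the job in; it is judged then, once.
The state is a dict: "clock": time; "q": joint angles; "qd": joint speeds; "joint_torque": joint torques, N m; "tool_pos": TCP position; "eef_rot": TCP orientation; "contact_force": force on the tool from outside, world axes, zero at the start; "moment": the same for the moment, N m; "opening": opening from 0.0 (shut) to 1.0 (fully open); "finger_force": force on a finger pad.
Only numpy, scipy, OpenCV 4.12 (cv2) and the standard library are available. Lean on these libraries where they do the work, as an engineer would, in place of code of your own. Each camera call takes 0.05 s, during which the arm holds its last target. There are 200 camera calls.

## Task

Build up the small battery module in the blue stacking fixture, on the end plate that already lies between its guide pins: first the purple cell with the white label on top, then the orange ribbed spacer, then the plain purple cell, and last the loose aluminium end plate. Both cells go in with their terminals towards the fixture's open front, the side without pins, marked by a yellow line. Lower every part flat and square into place without dropping it, and leave the tub, the meter and the screwdriver where they are.

Things in the scene. Friction and masses are not known exactly. Their poses are not given: they have to be found in the camera images.
- fixture: Fixed stacking fixture: blue base 150 x 120 x 8 mm; on it, centred, an aluminium end plate 104 (x) x 62 (y) mm, its top at 16 mm. Six steel pins, 10 mm thick, tapered tops at 74 mm: at x +-40, y +-40 and (the back) x +61, y +-18: 4 mm play for a part at sides and back, 70 mm for fingers between side pins. Open front at -x: no pins, yellow line. Origin: centre of the base underside, on the work surface
- cell_label: Labelled battery cell, purple flat block 104 (x) x 62 (y) x 16 mm, 220 g, white label 62 x 44 mm on its upper face. Two terminal studs, 9 mm thick, stick out 10 mm along -x from its black-capped end at y +-18 mm, 8 mm up; red collar at +y. Origin: on the underside in the middle of this terminal end: the block runs from x = 0 to +104 mm, its middle is at x = +52 mm; z up
- spacer: Spacer: orange plastic plate with ribs along its length, 104 mm (x) by 62 mm (y) by 10 mm thick, 40 g, the same either way round. Origin: centre of its underside; z up
- cell_plain: Plain battery cell, purple flat block 104 (x) x 62 (y) x 16 mm, 220 g, lying label down: upper face all purple. Two terminal studs, 9 mm thick, stick out 10 mm along -x from its black-capped end at y +-18 mm, 8 mm up; red collar at -y. Origin: on the underside in the middle of this terminal end: the block runs from x = 0 to +104 mm, its middle is at x = +52 mm; z up
- end_plate: Loose end plate: aluminium with raised ribs and four small holes, 104 mm (x) by 62 mm (y) by 10 mm thick, 120 g, the same either way round. Origin: centre of its underside; z up
- tub: Bystander: white plastic tub of odds and ends, 100 mm across the rim, 85 mm tall, about 110 mm with the handles that stick out of it. Origin: centre of its underside
- meter: Bystander: yellow and black multimeter lying on its back, 150 (x) x 76 (y) x 34 mm, dial up to 45 mm. Origin: centre of its underside
- screwdriver: Bystander: screwdriver with a red handle lying on the work surface, 200 mm long along x, handle to -x. Origin: under its middle
Things that resemble listed ones, but are neither listed nor needed, are in the scene too. Leave any brown or green look-alike of the cell_label alone.

How it is judged:
On the way, in this order (a step that is already met when the one before it is completed fails the run):
1. the labelled cell lies in the fixture on the lower end plate, terminals to the open front, released (x of cell_label in the frame of fixture between -0.062 and -0.042 m and y of cell_label in the frame of fixture between -0.01 and 0.01 m and z of cell_label in the frame of fixture between 0.013 and 0.019 m and angle between the x axis of cell_label and the x axis of fixture, either way round below 0.12 rad and angle between cell_label's own z axis and vertical below 0.08 rad and contact force between the fingers and cell_label below 0.1 N), for 0.2 s.
2. the orange spacer lies on the labelled cell, released (x of spacer in the frame of fixture between -0.01 and 0.01 m and y of spacer in the frame of fixture between -0.01 and 0.01 m and z of spacer in the frame of fixture between 0.029 and 0.035 m and angle between the x axis of spacer and the x axis of fixture, either way round below 0.12 rad and angle between spacer's own z axis and vertical below 0.08 rad and contact force between the fingers and spacer below 0.1 N), for 0.2 s.
3. the plain cell lies on the spacer, terminals to the open front, released (x of cell_plain in the frame of fixture between -0.062 and -0.042 m and y of cell_plain in the frame of fixture between -0.01 and 0.01 m and z of cell_plain in the frame of fixture between 0.039 and 0.045 m and angle between the x axis of cell_plain and the x axis of fixture, either way round below 0.12 rad and angle between cell_plain's own z axis and vertical below 0.08 rad and contact force between the fingers and cell_plain below 0.1 N), for 0.2 s.
4. the loose end plate lies on top, released (x of end_plate in the frame of fixture between -0.01 and 0.01 m and y of end_plate in the frame of fixture between -0.01 and 0.01 m and z of end_plate in the frame of fixture between 0.055 and 0.061 m and angle between the x axis of end_plate and the x axis of fixture, either way round below 0.12 rad and angle between end_plate's own z axis and vertical below 0.08 rad and contact force between the fingers and end_plate below 0.1 N), for 0.2 s.
At the end, for the whole second after the job is handed in: On the fixture, bottom to top: labelled cell, spacer, plain cell, end plate, each resting on the one below (height within 3 mm, tilt under 0.08 rad), within 10 mm of its place along either fixture axis and 0.12 rad of square, cell terminals at the front; all released and at rest (all of step 1 and all of step 2 and all of step 3 and all of step 4 and linear speed of each of cell_label, spacer, cell_plain, end_plate below 0.02 m/s and angular speed of each of cell_label, spacer, cell_plain, end_plate below 0.15 rad/s); the robot touches nothing.
It fails at once if the tub is pushed more than 20 mm (distance of tub from where it was at the start of the episode above 0.02 m).
It fails at once if the meter is pushed more than 20 mm (distance of meter from where it was at the start of the episode above 0.02 m).
It fails at once if the screwdriver is pushed more than 20 mm (distance of screwdriver from where it was at the start of the episode above 0.02 m).
It fails at once if a part is dropped (it falls free, faster than 0.5 m/s, some 13 mm of fall) ((linear speed of cell_label above 0.5 m/s and contact force between the fingers and cell_label below 0.1 N) or (linear speed of spacer above 0.5 m/s and contact force between the fingers and spacer below 0.1 N) or (linear speed of cell_plain above 0.5 m/s and contact force between the fingers and cell_plain below 0.1 N) or (linear speed of end_plate above 0.5 m/s and contact force between the fingers and end_plate below 0.1 N)).
It also fails if it takes over 112 s, if anything falls off the work surface, if the arm or the gripper's body presses on something with over 40 N, if the wrist force passes 120 N, or if a joint passes its speed limit or range.

## Working session

There is one attempt and no reset: what is moved stays moved. The work goes in short steps, Python scripts to look and compute and a tool call to move; the robot and the scene stay as the last step left them, time stands still between calls to the robot, and variables do not carry over. Pictures are saved under pics/ and viewed, at most 14 in all, crops included, and the job is handed in when it is done.

Besides the shell and the picture viewer there is one more tool, called by a JSON object that holds its "op" and its "data", one argument or row to a line. send_rows: Moves the arm, as the interface text tells. Its arguments: {"type":"object","properties":{"motion":{"type":"array"},"grip_force":{"type":"number"}},"required":["motion"]}

```bash
mkdir -p pics; ls; python3 - <<'E'
from plant import *
import cv2,numpy as np
s=get_state();print({k:np.round(v,3).tolist() for k,v in s.items()})
for n in("scene","top"):
    d=snapshot(n);cv2.imwrite(f"pics/{n}0.png",d["img"][:,:,::-1])
    print(n,d["vertical_fov"],d["cx"],d["cy"],np.round(d["extrinsics"],4).tolist(),d.keys())
E
```

```text
pics
{'clock': 0.0, 'q': [1.212, 0.69, -0.194, 1.566, 0.157, 0.902, -0.215], 'qd': [0.001, -0.001, -0.001, 0.0, 0.001, -0.001, -0.001], 'joint_torque': [0.0, -52.756, -1.267, -15.343, -0.053, 0.007, 0.0], 'tool_pos': [0.239, -0.577, 0.249], 'eef_rot': [0.981, 0.195, -0.0, -0.001], 'contact_force': [-0.325, -0.229, -0.451], 'moment': [0.03, 0.059, -0.0], 'finger_force': 0.0, 'opening': 1.001}
scene 45.175747515539854 322.3279946875554 206.75620130398843 [[0.8676, -0.3189, 0.3815, 1.0683], [0.4971, 0.5408, -0.6785, -1.0409], [0.0101, 0.7784, 0.6277, 1.0007], [0.0, 0.0, 0.0, 1.0]] dict_keys(['img', 'vertical_fov', 'cx', 'cy', 'extrinsics'])
top 43.57037275564815 317.4868743830435 193.64278777321786 [[-0.0188, 0.9902, -0.1385, 0.2327], [-0.9997, -0.0164, 0.0185, 0.0206], [0.0161, 0.1388, 0.9902, 1.7198], [0.0, 0.0, 0.0, 1.0]] dict_keys(['img', 'vertical_fov', 'cx', 'cy', 'extrinsics'])
```

View pics/scene0.png

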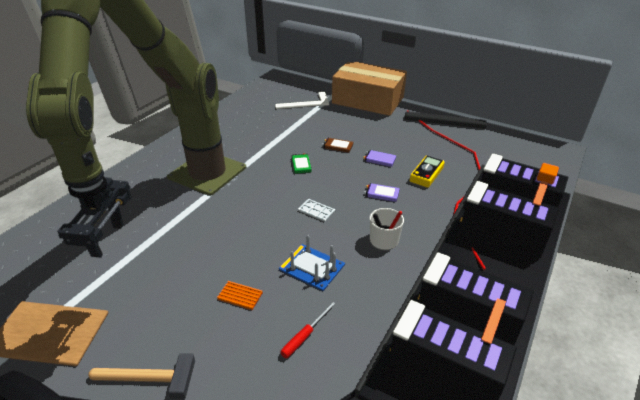

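View pics/top0.png

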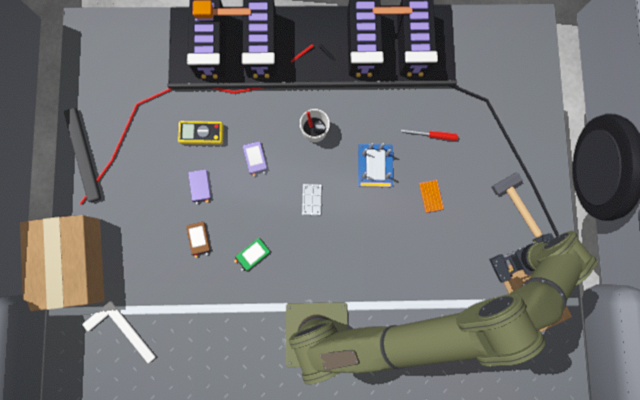

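The scene view shows the blue fixture (312,266), orange spacer (240,295), loose plate (317,210), a labelled purple cell (383,192) and a plain purple cell (380,158). The look-alikes are brown (338,145) and green (301,163). In the top view the same things are: fixture (376,165), spacer (431,196), plate (312,199), labelled cell (255,157), plain cell (200,186), brown (198,239) and green (253,254). I'll enlarge the top view to confirm which is which.

```bash
cat >h.py <<'E'
import cv2,numpy as np
from plant import *
def cam(d):
    f=200/np.tan(np.radians(d["vertical_fov"])/2);return f,d["cx"],d["cy"],np.array(d["extrinsics"])
def ray(d,uv):
    f,cx,cy,E=cam(d);uv=np.atleast_2d(uv).astype(float)
    v=np.c_[(uv[:,0]-cx)/f,-(uv[:,1]-cy)/f,-np.ones(len(uv))]
    return E[:3,3],v@E[:3,:3].T
def plane(d,uv,z):
    o,v=ray(d,uv);return (o+v*((z-o[2])/v[:,2])[:,None])[:,:2]
def proj(d,P):
    f,cx,cy,E=cam(d);p=(np.atleast_2d(P)-E[:3,3])@E[:3,:3]
    return np.c_[cx-f*p[:,0]/p[:,2],cy+f*p[:,1]/p[:,2]]
def tri(d1,u1,d2,u2):
    A=[];b=[]
    for d,u in((d1,u1),(d2,u2)):
        o,v=ray(d,u);v=v[0]/np.linalg.norm(v[0]);M=np.eye(3)-np.outer(v,v);A.append(M);b.append(M@o)
    x,r,_,_=np.linalg.lstsq(np.vstack(A),np.hstack(b),rcond=None);return x,float(np.sqrt(r.sum()))
E
python3 - <<'E'
from h import *
im=cv2.imread("pics/top0.png");cv2.imwrite("pics/top0c.png",cv2.resize(im[90:280,170:480],None,fx=2.5,fy=2.5,interpolation=cv2.INTER_CUBIC))
im=cv2.imread("pics/scene0.png");cv2.imwrite("pics/scene0c.png",cv2.resize(im[130:320,210:460],None,fx=3,fy=3,interpolation=cv2.INTER_CUBIC))
E
```

```text
(no output)
```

View pics/top0c.png

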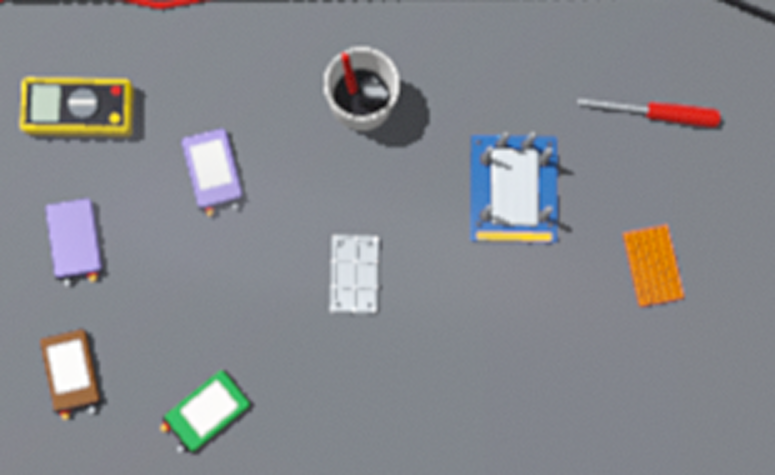

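View pics/scene0c.png

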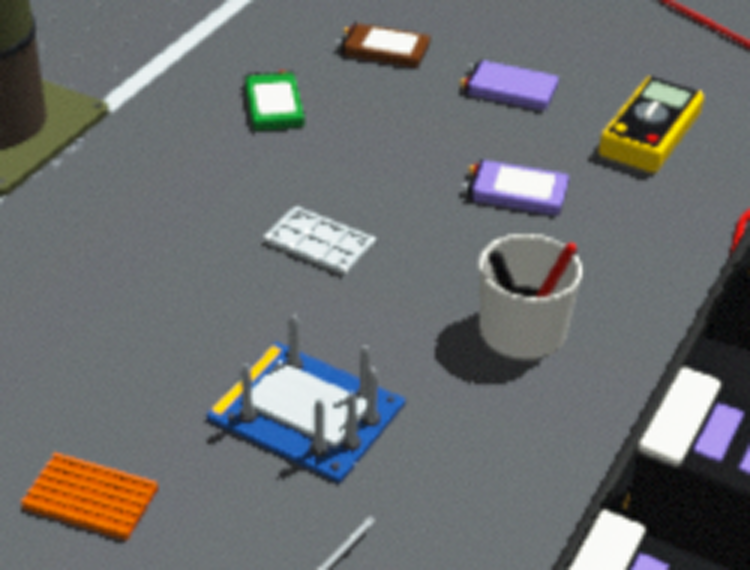

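The labelled purple cell at top (255,157) is the only purple one with a white label. The others with labels are brown (198,239) and green (253,254). The plain purple cell is at (200,186). All terminals and the fixture's yellow line face the robot. Next I'll measure positions and heights.

```bash
cat >>h.py <<'E'
HS={"purple":((115,50,60),(140,255,255)),"orange":((3,150,100),(20,255,255)),"blue":((100,150,50),(118,255,255)),
 "yellow":((20,120,120),(33,255,255)),"white":((0,0,145),(179,60,255))}
def blob(d,col,roi,close=9):
    "largest blob (hull) of a colour in roi x0,y0,x1,y1, at 4x scale: contour in pixels"
    x0,y0,x1,y1=roi;k=4
    im=cv2.resize(d["img"][y0:y1,x0:x1],None,fx=k,fy=k,interpolation=cv2.INTER_CUBIC)
    m=cv2.inRange(cv2.cvtColor(im,cv2.COLOR_RGB2HSV),*HS[col])
    m=cv2.morphologyEx(m,cv2.MORPH_CLOSE,np.ones((close,close),np.uint8))
    c=max(cv2.findContours(m,cv2.RETR_EXTERNAL,cv2.CHAIN_APPROX_NONE)[0],key=cv2.contourArea)
    return (cv2.convexHull(c)[:,0]+.5)/k-.5+[x0,y0]
def rect(d,c,z):
    p=plane(d,c,z);(x,y),(w,h),a=cv2.minAreaRect((p*1000).astype(np.float32))
    if w<h: w,h,a=h,w,a+90
    a=(a+90)%180-90
    return np.round([x,y,w,h,a],1)
def cen(c):
    m=cv2.moments(c.astype(np.float32));return np.array([m["m10"],m["m01"]])/m["m00"]
E
python3 - <<'E'
from h import *
t=snapshot("top");s=snapshot("scene")
for n,col,rt,rs,z in(("label","purple",(235,130,280,175),(360,180,405,204),.016),("lab_white","white",(240,138,272,172),(370,183,402,200),.016),
  ("plain","purple",(180,160,222,204),(360,147,402,168),.016),("spacer","orange",(410,170,455,220),(210,275,272,315),.010),
  ("plate","white",(295,178,330,222),(295,195,340,225),.010),("yellow","yellow",(352,178,400,192),(276,240,310,275),.008),
  ("blue","blue",(350,135,400,192),(275,240,350,292),.008),("fixplate","white",(360,140,392,182),(288,246,336,284),.016)):
    ct,cs=blob(t,col,rt),blob(s,col,rs);P,r=tri(t,cen(ct),s,cen(cs))
    print(n,"top",rect(t,ct,z),"scene",rect(s,cs,z),"tri",np.round(P*1000,1),round(r*1000,1),"px",np.round(cen(ct),1),np.round(cen(cs),1))
E
```

```text
label top [603.8 204.4 104.   66.6  14.4] scene [606.5 197.7 106.6  86.2  14.4] tri [604.9 205.4   9.7] 0.3 px [254.4 156.7] [383. 192.]
lab_white top [ 6.119e+02  2.014e+02  1.206e+02  1.105e+02 -3.000e-01] scene [600.7 211.6  85.7  63.2   9.6] tri [608.4 202.   25. ] 0.8 px [255.1 155. ] [384.1 189.2]
plain top [507.5 394.7 106.6  67.2   9.3] scene [511.7 385.  110.7  94.4   7.4] tri [509.1 396.5   8.1] 0.6 px [199.1 185. ] [380.7 158.2]
spacer top [ 457.5 -404.3  104.1   63.8   10. ] scene [ 461.2 -405.6  107.7   68.3   10. ] tri [ 458.7 -404.4    5.7] 1.5 px [431.  195.9] [239.8 294.7]
plate top [462.5   7.6 131.3 120.4  -0.9] scene [453.9  11.4 111.4  69.7  -2.4] tri [461.4   5.8  16.5] 4.3 px [312.1 195.7] [316.4 208.9]
yellow top [ 501.6 -212.6  100.     9.3   88.3] scene [ 501.1 -240.4   44.6   11.3   86.8] tri [ 497.5 -221.5  -10.1] 12.7 px [375.6 184.2] [285.8 262.3]
blue top [ 585.8 -172.   118.1   33.3   -3.8] scene [ 572.8 -216.6  149.4  123.9   -2. ] tri [ 586.1 -187.1  -30. ] 28.8 px [362.5 158.1] [314.  271.5]
fixplate top [ 571.2 -216.9  110.6   97.2   -1.8] scene [ 568.9 -211.8  113.    70.7   -3.5] tri [ 568.1 -214.1   17.3] 2.9 px [375.  164.4] [310.1 262.6]
```

```bash
python3 - <<'E'
from h import *
t=snapshot("top");s=snapshot("scene")
def q(d,l):
    h=cv2.cvtColor(d["img"],cv2.COLOR_RGB2HSV);print([h[v,u].tolist() for u,v in l])
q(t,[(312,199),(340,199),(376,165),(255,155),(247,148),(264,168),(200,186),(200,200),(363,180),(365,146)])
q(s,[(317,210),(340,210),(305,262),(384,191),(371,195),(372,200),(382,157),(380,164),(300,252),(330,285)])
HS["wt"]=((0,0,185),(179,70,255));HS["ws"]=((0,0,150),(179,70,255));HS["blue"]=((95,120,40),(120,255,255))
HS["pt"]=((115,50,185),(140,255,255))
for n,col,cs_,rt,rs,z in(("lab_white","wt","ws",(240,138,272,172),(370,183,402,200),.016),("label","pt","purple",(235,130,280,175),(360,180,405,204),.016),
  ("plain","pt","purple",(180,160,222,204),(360,147,402,168),.016),
  ("plate","wt","ws",(295,178,330,222),(295,195,340,225),.010),
  ("blue","blue","blue",(350,135,400,192),(275,240,350,292),.008),("fixplate","wt","ws",(360,140,392,182),(288,246,336,284),.016)):
    ct,cs=blob(t,col,rt),blob(s,cs_,rs);P,r=tri(t,cen(ct),s,cen(cs))
    print(n,"top",rect(t,ct,z),"scene",rect(s,cs,z),"tri",np.round(P*1000,1),round(r*1000,1))
E
```

```text
[[104, 14, 205], [110, 16, 145], [101, 12, 235], [0, 1, 243], [127, 25, 239], [126, 67, 197], [127, 66, 235], [124, 69, 81], [107, 147, 193], [105, 184, 198]]
[[95, 19, 175], [101, 17, 117], [94, 9, 238], [40, 3, 250], [126, 110, 109], [99, 16, 113], [127, 93, 235], [126, 86, 71], [108, 173, 172], [99, 16, 114]]
lab_white top [603.7 206.6 103.4  62.8  13.6] scene [604.  211.4  98.9  63.8   9.4] tri [606.  207.6  19.7] 3.4
label top [604.8 206.8 100.8  62.8  13.7] scene [606.6 197.7 106.4  86.2  14.4] tri [605.3 206.8   9.2] 1.7
plain top [509.9 396.8 101.2  62.9   8.7] scene [511.7 385.2 110.9  94.1   7.4] tri [510.  398.1   7.8] 1.4
plate top [453.8  10.9 107.   64.8  -2.6] scene [454.   11.5 111.1  68.9  -2.3] tri [454.2  11.2   9.2] 0.8
blue top [ 570.4 -215.2  148.4  121.    -2.2] scene [ 572.7 -216.3  151.5  126.4   -2.1] tri [ 576.4 -216.4  -13.1] 4.3
fixplate top [ 571.3 -211.1  110.    71.1   -2.4] scene [ 568.7 -210.7  111.7   71.2   -2.1] tri [ 569.5 -213.5   17.9] 4.8
```

```bash
cat >>h.py <<'E'
from scipy.spatial.transform import Rotation as Ro
def go(x,y,z,yaw):
    "shift in tool axes (cm, as the tool stands) and turn rz (rad) to reach x,y,z (mm), yaw (deg) pointing down"
    s=get_state();p=np.array(s["tool_pos"])*1000;R=Ro.from_quat(s["eef_rot"])
    d=R.as_matrix().T@(np.array([x,y,z])-p)/10
    T=Ro.from_euler("z",yaw,degrees=True)*Ro.from_quat([1,0,0,0])
    rv=(R.inv()*T).as_rotvec()
    wd=(np.array([x,y,z])-p)/10
    print("t",round(s["clock"],2),"pos",np.round(p,1),"shift tool cm",np.round(d,2),"world cm",np.round(wd,2),"rotvec",np.round(rv,3),
      "F",np.round(s["contact_force"],1),"open mm",round(s["opening"]*88.1,1),"ff",round(s["finger_force"],1))
E
python3 - <<'E'
from h import *
go(605,207,200,0)
t=snapshot("top");s=snapshot("scene")
HS["w"]=((0,0,185),(179,22,255));HS["pt"]=((115,30,180),(140,255,255))
for n,col,rt,rs,z in(("lab_white","w",(240,138,272,172),(370,183,402,200),.016),("plain","pt",(180,160,222,204),(360,147,402,168),.016)):
    ct,cs=blob(t,col,rt),blob(s,col,rs);P,r=tri(t,cen(ct),s,cen(cs))
    print(n,"top",rect(t,ct,z),"scene",rect(s,cs,z),"tri",np.round(P*1000,1),round(r*1000,1))
E
```

```text
t 0.3 pos [ 239.2 -577.3  249.5] shift tool cm [ 63.82 -58.45   4.98] world cm [36.58 78.43 -4.95] rotvec [-0.     0.     0.393] F [-0.7  0.4  0.4] open mm 88.0 ff 0.0
lab_white top [608.9 206.7  62.8  44.2  13.7] scene [608.3 208.9  62.4  45.8  13.9] tri [608.8 206.8  17.2] 0.5
plain top [510.1 396.9 102.1  63.5   8.8] scene [510.7 397.4 100.4  63.3   8.9] tri [510.4 397.4  15.3] 0.8
```

{"op": "send_rows", "data": {
  "motion": [
    {"x":0,"y":-3,"z":0,"rz":0.131,"jaw":8.8},
    {"x":0,"y":-4,"z":0,"rz":0.131,"jaw":8.8},
    {"x":1,"y":-4,"z":0,"rz":0.131,"jaw":8.8},
    {"x":2,"y":-4,"z":0,"jaw":8.8},
    {"x":2,"y":-4,"z":0,"jaw":8.8}
  ],
  "grip_force": 30
}}

```text
schema error: expected keys x, y, z, rx, ry, rz, jaw
```

Heights agree with the text: label face 17 mm, plain cell 15 mm, loose plate 9 mm. Every row needs all its keys.

{"op": "send_rows", "data": {
  "motion": [
    {"x":0,"y":-3,"z":0,"rx":0,"ry":0,"rz":0.131,"jaw":8.8},
    {"x":0,"y":-4,"z":0,"rx":0,"ry":0,"rz":0.131,"jaw":8.8},
    {"x":1,"y":-4,"z":0,"rx":0,"ry":0,"rz":0.131,"jaw":8.8},
    {"x":2,"y":-4,"z":0,"rx":0,"ry":0,"rz":0,"jaw":8.8},
    {"x":2,"y":-4,"z":0,"rx":0,"ry":0,"rz":0,"jaw":8.8}
  ],
  "grip_force": 30
}}

```text
clock: 0.9
tool_pos: [0.2621, -0.3889, 0.25]
eef_rot: [1.0, -0.001, 0.0, 0.0]
contact_force: [1.5, -0.2, -0.3]
opening: 1.004
finger_force: 0.0
```

```bash
python3 -c "
from h import *
go(604,206.6,200,0);print(np.round(get_state()['q'],2))"
```

```text
t 0.9 pos [ 262.1 -388.9  250. ] shift tool cm [ 34.07 -59.62   4.97] world cm [34.19 59.55 -5.  ] rotvec [ 0.001 -0.    -0.002] F [ 1.5 -0.2 -0.3] open mm 88.4 ff 0.0
[ 0.93  0.49 -0.08  2.02  0.06  0.63 -0.76]
```

{"op": "send_rows", "data": {
  "motion": [
    {"x":3.5,"y":-3.5,"z":0,"rx":0,"ry":0,"rz":0,"jaw":8.8},
    {"x":3.5,"y":-3.5,"z":0,"rx":0,"ry":0,"rz":0,"jaw":8.8},
    {"x":3.5,"y":-3.5,"z":0,"rx":0,"ry":0,"rz":0,"jaw":8.8},
    {"x":3.5,"y":-3.5,"z":0,"rx":0,"ry":0,"rz":0,"jaw":8.8},
    {"x":3.5,"y":-3.5,"z":0,"rx":0,"ry":0,"rz":0,"jaw":8.8}
  ]
}}

```text
clock: 1.4
tool_pos: [0.4385, -0.2136, 0.25]
eef_rot: [1.0, -0.0, 0.0, 0.0]
contact_force: [0.5, -1.0, 0.6]
opening: 0.997
finger_force: 0.0
```

{"op": "send_rows", "data": {
  "motion": [
    {"x":1.6,"y":-4.2,"z":0.5,"rx":0,"ry":0,"rz":0,"jaw":8.8},
    {"x":1.6,"y":-4.2,"z":0.5,"rx":0,"ry":0,"rz":0,"jaw":8.8},
    {"x":1.6,"y":-4.2,"z":0.5,"rx":0,"ry":0,"rz":0,"jaw":8.8},
    {"x":1.6,"y":-4.2,"z":0.5,"rx":0,"ry":0,"rz":0,"jaw":8.8},
    {"x":1.6,"y":-4.2,"z":0.5,"rx":0,"ry":0,"rz":0,"jaw":8.8}
  ]
}}

```text
clock: 1.9
tool_pos: [0.5178, -0.0033, 0.2247]
eef_rot: [1.0, -0.0, 0.0, 0.0]
contact_force: [0.9, 0.1, -0.4]
opening: 0.998
finger_force: 0.0
```

{"op": "send_rows", "data": {
  "motion": [
    {"x":1.7,"y":-4.2,"z":0.5,"rx":0,"ry":0,"rz":0,"jaw":8.8},
    {"x":1.7,"y":-4.2,"z":0.5,"rx":0,"ry":0,"rz":0,"jaw":8.8},
    {"x":1.7,"y":-4.2,"z":0.5,"rx":0,"ry":0,"rz":-0.08,"jaw":8.8},
    {"x":1.7,"y":-4.2,"z":0.5,"rx":0,"ry":0,"rz":-0.08,"jaw":8.8},
    {"x":1.7,"y":-3.5,"z":0.5,"rx":0,"ry":0,"rz":-0.08,"jaw":8.8}
  ]
}}

```text
clock: 2.4
tool_pos: [0.5935, 0.2044, 0.1996]
eef_rot: [0.993, 0.122, 0.0, -0.0]
contact_force: [1.7, -0.2, -0.7]
opening: 0.999
finger_force: 0.0
```

```bash
python3 -c "
from h import *
go(604,206.6,14,13.7);print(np.round(get_state()['q'],2))
d=snapshot('top');cv2.imwrite('pics/a.png',cv2.resize(d['img'][90:280,170:480,::-1],None,fx=2.5,fy=2.5))"
```

```text
t 2.4 pos [593.5 204.4 199.6] shift tool cm [ 1.05  0.05 18.56] world cm [  1.05   0.22 -18.56] rotvec [-0.001 -0.001  0.005] F [ 1.7 -0.2 -0.7] open mm 88.0 ff 0.0
[-0.38  0.75 -0.04  1.61  0.03  0.78 -1.76]
```

{"op": "send_rows", "data": {
  "motion": [
    {"x":1.05,"y":0.05,"z":4,"rx":0,"ry":0,"rz":0,"jaw":8.8},
    {"x":0,"y":0,"z":4,"rx":0,"ry":0,"rz":0,"jaw":8.8},
    {"x":0,"y":0,"z":4,"rx":0,"ry":0,"rz":0,"jaw":8.8},
    {"x":0,"y":0,"z":3.5,"rx":0,"ry":0,"rz":0,"jaw":8.8},
    {"x":0,"y":0,"z":1,"rx":0,"ry":0,"rz":0,"jaw":8.8}
  ]
}}

```text
clock: 2.95
tool_pos: [0.6007, 0.2022, 0.031]
eef_rot: [0.993, 0.12, -0.003, 0.001]
contact_force: [-1.3, -1.4, 0.3]
opening: 0.998
finger_force: 0.0
```

```bash
python3 -c "
from h import *
go(604,206.6,14,13.7)
d=snapshot('scene');cv2.imwrite('pics/b.png',cv2.resize(d['img'][110:250,290:480,::-1],None,fx=4,fy=4))"
```

```text
t 2.95 pos [600.7 202.2  31. ] shift tool cm [ 0.43 -0.35  1.7 ] world cm [ 0.33  0.44 -1.7 ] rotvec [0.001 0.007 0.001] F [-1.3 -1.4  0.3] open mm 88.0 ff 0.0
```

View pics/b.png

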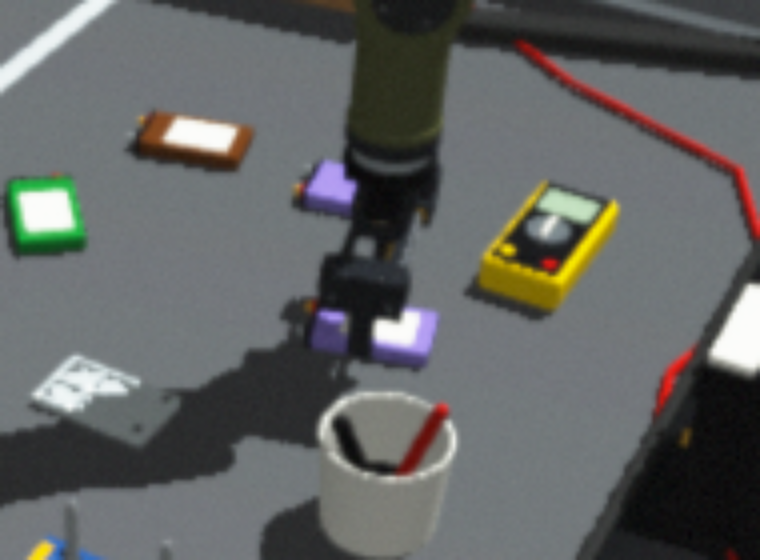

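The picture shows the gripper straddling the purple labelled cell near (375,330) of the crop. The deviation is small (about 4 mm), so I'll correct it, go down and close.

{"op": "send_rows", "data": {
  "motion": [
    {"x":0.4,"y":-0.35,"z":0,"rx":0,"ry":0,"rz":0,"jaw":8.8},
    {"x":0,"y":0,"z":0.8,"rx":0,"ry":0,"rz":0,"jaw":8.8},
    {"x":0,"y":0,"z":0.7,"rx":0,"ry":0,"rz":0,"jaw":8.8},
    {"x":0,"y":0,"z":0,"rx":0,"ry":0,"rz":0,"jaw":8.8},
    {"x":0,"y":0,"z":0,"rx":0,"ry":0,"rz":0,"jaw":8.8}
  ]
}}

```text
clock: 3.5
tool_pos: [0.6065, 0.2076, 0.02]
eef_rot: [0.993, 0.12, 0.0, 0.0]
contact_force: [0.7, -0.2, 0.1]
opening: 1.0
finger_force: 0.0
```

```bash
python3 -c "
from h import *
go(604,206.6,14,13.7)"
```

```text
t 3.5 pos [606.5 207.6  20. ] shift tool cm [-0.27  0.04  0.6 ] world cm [-0.25 -0.1  -0.6 ] rotvec [ 0.    -0.     0.001] F [ 0.7 -0.2  0.1] open mm 88.1 ff 0.0
```

{"op": "send_rows", "data": {
  "motion": [
    {"x":-0.25,"y":0.05,"z":0.6,"rx":0,"ry":0,"rz":0,"jaw":8.8},
    {"x":0,"y":0,"z":0,"rx":0,"ry":0,"rz":0,"jaw":8.8},
    {"x":0,"y":0,"z":0,"rx":0,"ry":0,"rz":0,"jaw":5.5},
    {"x":0,"y":0,"z":0,"rx":0,"ry":0,"rz":0,"jaw":5.5},
    {"x":0,"y":0,"z":0,"rx":0,"ry":0,"rz":0,"jaw":5.5}
  ]
}}

```text
clock: 4.0
tool_pos: [0.6043, 0.2066, 0.0138]
eef_rot: [0.993, 0.12, 0.0, -0.0]
contact_force: [-0.8, 0.3, -0.3]
opening: 0.749
finger_force: 0.0
```

{"op": "send_rows", "data": {
  "motion": [
    {"x":0,"y":0,"z":0,"rx":0,"ry":0,"rz":0,"jaw":5.5},
    {"x":0,"y":0,"z":0,"rx":0,"ry":0,"rz":0,"jaw":5.5},
    {"x":0,"y":0,"z":0,"rx":0,"ry":0,"rz":0,"jaw":5.5},
    {"x":0,"y":0,"z":0,"rx":0,"ry":0,"rz":0,"jaw":5.5},
    {"x":0,"y":0,"z":0,"rx":0,"ry":0,"rz":0,"jaw":5.5}
  ]
}}

```text
clock: 4.5
tool_pos: [0.6043, 0.2065, 0.0138]
eef_rot: [0.993, 0.12, 0.0, 0.0]
contact_force: [0.3, -1.2, 0.4]
opening: 0.702
finger_force: 30.0
```

```bash
python3 -c "
from h import *
go(571,-214.5,200,-2.2)"
```

```text
t 4.5 pos [604.3 206.5  13.8] shift tool cm [-13.22  40.11 -18.62] world cm [ -3.33 -42.1   18.62] rotvec [ 0.    -0.     0.278] F [ 0.3 -1.2  0.4] open mm 61.9 ff 30.0
```

{"op": "send_rows", "data": {
  "motion": [
    {"x":0,"y":0,"z":-2,"rx":0,"ry":0,"rz":0,"jaw":5.5},
    {"x":0,"y":0,"z":-4,"rx":0,"ry":0,"rz":0,"jaw":5.5},
    {"x":0,"y":0,"z":-4.6,"rx":0,"ry":0,"rz":0,"jaw":5.5},
    {"x":0,"y":0,"z":-4.5,"rx":0,"ry":0,"rz":0.07,"jaw":5.5},
    {"x":0,"y":0,"z":-3.5,"rx":0,"ry":0,"rz":0.1,"jaw":5.5}
  ]
}}

```text
clock: 5.0
tool_pos: [0.6042, 0.2067, 0.202]
eef_rot: [0.999, 0.033, 0.001, -0.001]
contact_force: [1.4, -0.3, -2.9]
opening: 0.699
finger_force: 30.0
```

{"op": "send_rows", "data": {
  "motion": [
    {"x":0,"y":1,"z":0,"rx":0,"ry":0,"rz":0.07,"jaw":5.5},
    {"x":-0.2,"y":3,"z":0,"rx":0,"ry":0,"rz":0.038,"jaw":5.5},
    {"x":-0.2,"y":4.2,"z":0,"rx":0,"ry":0,"rz":0,"jaw":5.5},
    {"x":-0.2,"y":4.5,"z":0,"rx":0,"ry":0,"rz":0,"jaw":5.5},
    {"x":-0.2,"y":4.5,"z":0,"rx":0,"ry":0,"rz":0,"jaw":5.5}
  ]
}}

```text
clock: 5.5
tool_pos: [0.5909, 0.0338, 0.1992]
eef_rot: [1.0, -0.018, -0.001, 0.0]
contact_force: [1.1, -1.0, -1.2]
opening: 0.698
finger_force: 30.0
```

{"op": "send_rows", "data": {
  "motion": [
    {"x":-0.2,"y":4.5,"z":0,"rx":0,"ry":0,"rz":0,"jaw":5.5},
    {"x":-0.2,"y":4.5,"z":0,"rx":0,"ry":0,"rz":0,"jaw":5.5},
    {"x":-0.2,"y":4.5,"z":0,"rx":0,"ry":0,"rz":0,"jaw":5.5},
    {"x":-0.2,"y":4.5,"z":0,"rx":0,"ry":0,"rz":0,"jaw":5.5},
    {"x":-0.1,"y":3.5,"z":0,"rx":0,"ry":0,"rz":0,"jaw":5.5}
  ]
}}

```text
clock: 6.0
tool_pos: [0.5731, -0.183, 0.1993]
eef_rot: [1.0, -0.02, -0.001, 0.001]
contact_force: [0.6, 0.1, -1.8]
opening: 0.7
finger_force: 30.0
```

{"op": "send_rows", "data": {
  "motion": [
    {"x":0,"y":2.5,"z":0,"rx":0,"ry":0,"rz":0,"jaw":5.5},
    {"x":0,"y":1,"z":0,"rx":0,"ry":0,"rz":0,"jaw":5.5},
    {"x":0,"y":0,"z":0,"rx":0,"ry":0,"rz":0,"jaw":5.5},
    {"x":0,"y":0,"z":0,"rx":0,"ry":0,"rz":0,"jaw":5.5},
    {"x":0,"y":0,"z":0,"rx":0,"ry":0,"rz":0,"jaw":5.5}
  ]
}}

```text
clock: 6.5
tool_pos: [0.5737, -0.2117, 0.1996]
eef_rot: [1.0, -0.017, -0.0, -0.001]
contact_force: [-0.3, 0.6, -1.2]
opening: 0.701
finger_force: 30.0
```

```bash
python3 - <<'E'
from h import *
go(571,-214.5,200,-2.2)
d=snapshot('top');s=snapshot('scene')
a=cv2.resize(d['img'][115:215,325:425],None,fx=4,fy=4);b=cv2.resize(s['img'][190:290,260:360],None,fx=4,fy=4)
cv2.imwrite('pics/c.png',np.hstack([a,b])[:,:,::-1])
E
```

```text
t 6.5 pos [ 573.7 -211.7  199.6] shift tool cm [-0.26  0.29 -0.04] world cm [-0.27 -0.28  0.04] rotvec [-0.002  0.     0.004] F [-0.3  0.6 -1.2] open mm 61.7 ff 30.0
```

View pics/c.png

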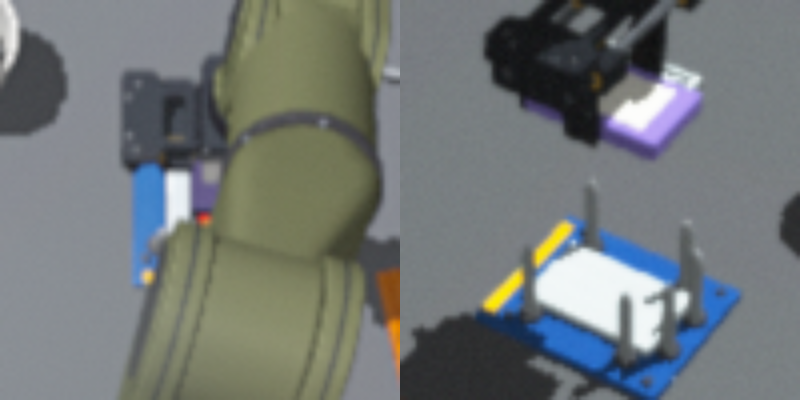

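The cell hangs level over the fixture. The pin tips in the scene crop are at (592,182), (528,250) and (625,297), with (668,290) and (686,222) at the back. I'll use these to check where the fixture is.

```bash
python3 - <<'E'
from h import *
s=snapshot('scene')
px=np.array([(592,182),(528,250),(625,297),(668,290),(686,222)])
uv=np.c_[260+(px[:,0]-400+.5)/4-.5,190+(px[:,1]+.5)/4-.5]
print(np.round(plane(s,uv,.074)*1000,1))
c,si=np.cos(np.radians(-2.2)),np.sin(np.radians(-2.2));R=np.array([[c,-si],[si,c]])
L=np.array([(-40,40),(-40,-40),(40,-40),(61,-18),(40,40),(61,18)])
print(np.round(L@R.T+[571,-214.5],1))
# plate corners and blue contours on both views; left/right plate edges in scene
c=blob(s,"blue",(275,240,350,292));print(rect(s,c,.008))
c=blob(s,"yellow",(276,240,310,275));print("yellow",rect(s,c,.008))
E
```

```text
[[ 533.1 -172.8]
 [ 531.1 -254.3]
 [ 611.3 -259.3]
 [ 632.9 -239. ]
 [ 611.2 -175. ]]
[[ 532.6 -173. ]
 [ 529.5 -252.9]
 [ 609.4 -256. ]
 [ 631.3 -234.8]
 [ 612.5 -176.1]
 [ 632.6 -198.9]]
[ 573.6 -216.8  147.9  123.6   -1.8]
yellow [ 501.  -241.5   47.    11.3   86.8]
```

{"op": "send_rows", "data": {
  "motion": [
    {"x":-0.3,"y":0.35,"z":1,"rx":0,"ry":0,"rz":0,"jaw":5.5},
    {"x":0,"y":0,"z":3,"rx":0,"ry":0,"rz":0,"jaw":5.5},
    {"x":0,"y":0,"z":3.5,"rx":0,"ry":0,"rz":0,"jaw":5.5},
    {"x":0,"y":0,"z":2.5,"rx":0,"ry":0,"rz":0,"jaw":5.5},
    {"x":0,"y":0,"z":0,"rx":0,"ry":0,"rz":0,"jaw":5.5}
  ]
}}

```text
clock: 7.15
tool_pos: [0.567, -0.2169, 0.0959]
eef_rot: [1.0, -0.019, -0.004, -0.001]
contact_force: [-0.8, 0.6, -2.4]
opening: 0.7
finger_force: 30.0
```

{"op": "send_rows", "data": {
  "motion": [
    {"x":0,"y":0,"z":0,"rx":0,"ry":0,"rz":0,"jaw":5.5},
    {"x":0,"y":0,"z":0,"rx":0,"ry":0,"rz":0,"jaw":5.5},
    {"x":0,"y":0,"z":0,"rx":0,"ry":0,"rz":0,"jaw":5.5},
    {"x":0,"y":0,"z":0,"rx":0,"ry":0,"rz":0,"jaw":5.5},
    {"x":0,"y":0,"z":0,"rx":0,"ry":0,"rz":0,"jaw":5.5}
  ]
}}

```text
clock: 7.65
tool_pos: [0.5705, -0.2181, 0.1005]
eef_rot: [1.0, -0.019, 0.001, 0.0]
contact_force: [0.6, 0.3, -2.5]
opening: 0.699
finger_force: 30.0
```

```bash
python3 - <<'E'
from h import *
go(570.5,-215.3,30,-2.1)
s=snapshot('scene')
cv2.imwrite('pics/d.png',cv2.resize(s['img'][190:290,260:360,::-1],None,fx=5,fy=5))
E
```

```text
t 7.65 pos [ 570.5 -218.1  100.5] shift tool cm [-0.02 -0.28  7.05] world cm [ 0.    0.28 -7.05] rotvec [ 0.    -0.001 -0.001] F [ 0.6  0.3 -2.5] open mm 61.6 ff 30.0
```

View pics/d.png

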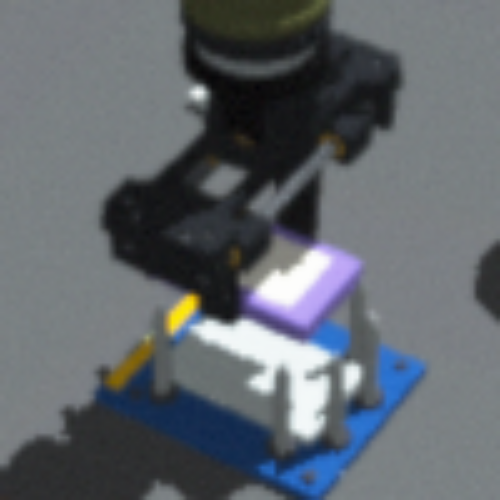

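The cell hovers square between the pins. I'll correct y by 3 mm and lower.

{"op": "send_rows", "data": {
  "motion": [
    {"x":0,"y":-0.28,"z":0,"rx":0,"ry":0,"rz":0,"jaw":5.5},
    {"x":0,"y":0,"z":1,"rx":0,"ry":0,"rz":0,"jaw":5.5},
    {"x":0,"y":0,"z":1,"rx":0,"ry":0,"rz":0,"jaw":5.5},
    {"x":0,"y":0,"z":0.5,"rx":0,"ry":0,"rz":0,"jaw":5.5},
    {"x":0,"y":0,"z":0,"rx":0,"ry":0,"rz":0,"jaw":5.5}
  ]
}}

```text
clock: 8.2
tool_pos: [0.5692, -0.2149, 0.0732]
eef_rot: [1.0, -0.019, -0.001, -0.0]
contact_force: [0.6, -0.4, -2.2]
opening: 0.697
finger_force: 30.0
```

{"op": "send_rows", "data": {
  "motion": [
    {"x":0,"y":0,"z":0.8,"rx":0,"ry":0,"rz":0,"jaw":5.5},
    {"x":0,"y":0,"z":1,"rx":0,"ry":0,"rz":0,"jaw":5.5},
    {"x":0,"y":0,"z":1,"rx":0,"ry":0,"rz":0,"jaw":5.5},
    {"x":0,"y":0,"z":0.7,"rx":0,"ry":0,"rz":0,"jaw":5.5},
    {"x":0,"y":0,"z":0,"rx":0,"ry":0,"rz":0,"jaw":5.5}
  ]
}}

```text
clock: 8.7
tool_pos: [0.5693, -0.2148, 0.0383]
eef_rot: [1.0, -0.019, -0.001, -0.0]
contact_force: [0.2, 1.1, -1.9]
opening: 0.704
finger_force: 30.0
```

{"op": "send_rows", "data": {
  "motion": [
    {"x":0,"y":0,"z":0.3,"rx":0,"ry":0,"rz":0,"jaw":5.5},
    {"x":0,"y":0,"z":0.2,"rx":0,"ry":0,"rz":0,"jaw":5.5},
    {"x":0,"y":0,"z":0,"rx":0,"ry":0,"rz":0,"jaw":5.5},
    {"x":0,"y":0,"z":0,"rx":0,"ry":0,"rz":0,"jaw":5.5},
    {"x":0,"y":0,"z":0,"rx":0,"ry":0,"rz":0,"jaw":5.5}
  ]
}}

```text
clock: 9.2
tool_pos: [0.5704, -0.2152, 0.035]
eef_rot: [1.0, -0.019, 0.0, 0.0]
contact_force: [0.1, -0.0, -2.6]
opening: 0.698
finger_force: 30.0
```

```bash
python3 - <<'E'
from h import *
go(570.5,-215.3,30,-2.1)
E
```

```text
t 9.2 pos [ 570.4 -215.2   35. ] shift tool cm [0.01 0.01 0.5 ] world cm [ 0.01 -0.01 -0.5 ] rotvec [ 0.    -0.    -0.002] F [ 0.1 -0.  -2.6] open mm 61.5 ff 30.0
```

Free of contact. The last 5 mm go slowly.

{"op": "send_rows", "data": {
  "motion": [
    {"x":0,"y":0,"z":0.2,"rx":0,"ry":0,"rz":0,"jaw":5.5},
    {"x":0,"y":0,"z":0.2,"rx":0,"ry":0,"rz":0,"jaw":5.5},
    {"x":0,"y":0,"z":0.08,"rx":0,"ry":0,"rz":0,"jaw":5.5},
    {"x":0,"y":0,"z":0,"rx":0,"ry":0,"rz":0,"jaw":5.5},
    {"x":0,"y":0,"z":0,"rx":0,"ry":0,"rz":0,"jaw":5.5}
  ]
}}

```text
clock: 9.7
tool_pos: [0.5702, -0.2151, 0.0299]
eef_rot: [1.0, -0.019, 0.0, 0.0]
contact_force: [0.5, -0.3, -1.6]
opening: 0.701
finger_force: 30.0
```

```bash
python3 - <<'E'
from h import *
go(570.5,-215.3,30,-2.1)
E
```

```text
t 9.7 pos [ 570.2 -215.1   29.9] shift tool cm [ 0.03  0.02 -0.01] world cm [ 0.03 -0.02  0.01] rotvec [ 0.    -0.    -0.002] F [ 0.5 -0.3 -1.6] open mm 61.8 ff 30.0
```

{"op": "send_rows", "data": {
  "motion": [
    {"x":0,"y":0,"z":0,"rx":0,"ry":0,"rz":0,"jaw":6.6},
    {"x":0,"y":0,"z":0,"rx":0,"ry":0,"rz":0,"jaw":7.5},
    {"x":0,"y":0,"z":0,"rx":0,"ry":0,"rz":0,"jaw":8.5},
    {"x":0,"y":0,"z":0,"rx":0,"ry":0,"rz":0,"jaw":8.5},
    {"x":0,"y":0,"z":0,"rx":0,"ry":0,"rz":0,"jaw":8.5}
  ]
}}

```text
clock: 10.2
tool_pos: [0.5703, -0.2152, 0.03]
eef_rot: [1.0, -0.019, 0.0, 0.0]
contact_force: [0.0, 1.5, 1.1]
opening: 0.965
finger_force: 0.0
```

{"op": "send_rows", "data": {
  "motion": [
    {"x":0,"y":0,"z":-1,"rx":0,"ry":0,"rz":0,"jaw":8.5},
    {"x":0,"y":0,"z":-3,"rx":0,"ry":0,"rz":0,"jaw":8.5},
    {"x":0,"y":0,"z":-4,"rx":0,"ry":0,"rz":0,"jaw":8.5},
    {"x":0,"y":0,"z":-4,"rx":0,"ry":0,"rz":0,"jaw":8.8},
    {"x":0,"y":0,"z":-2,"rx":0,"ry":0,"rz":0,"jaw":8.8}
  ]
}}

```text
clock: 10.7
tool_pos: [0.5717, -0.2158, 0.1742]
eef_rot: [1.0, -0.019, 0.003, 0.001]
contact_force: [0.4, -0.1, 0.1]
opening: 1.001
finger_force: 0.0
```

{"op": "send_rows", "data": {
  "motion": [
    {"x":-2.1,"y":3.9,"z":0,"rx":0,"ry":0,"rz":0,"jaw":8.8},
    {"x":-2.1,"y":3.9,"z":0,"rx":0,"ry":0,"rz":0,"jaw":8.8},
    {"x":-2.1,"y":3.9,"z":0,"rx":0,"ry":0,"rz":0,"jaw":8.8},
    {"x":-2.1,"y":3.9,"z":0,"rx":0,"ry":0,"rz":0,"jaw":8.8},
    {"x":-2.1,"y":3.7,"z":0,"rx":0,"ry":0,"rz":0,"jaw":8.8}
  ]
}}

```text
clock: 11.2
tool_pos: [0.4567, -0.4057, 0.1708]
eef_rot: [1.0, -0.019, 0.0, 0.0]
contact_force: [0.8, -0.3, -0.6]
opening: 0.996
finger_force: 0.0
```

{"op": "send_rows", "data": {
  "motion": [
    {"x":0,"y":0,"z":2,"rx":0,"ry":0,"rz":-0.1,"jaw":8.8},
    {"x":0,"y":0,"z":4,"rx":0,"ry":0,"rz":-0.11,"jaw":8.8},
    {"x":0,"y":0,"z":3,"rx":0,"ry":0,"rz":0,"jaw":8.8},
    {"x":0,"y":0,"z":0,"rx":0,"ry":0,"rz":0,"jaw":8.8},
    {"x":0,"y":0,"z":0,"rx":0,"ry":0,"rz":0,"jaw":8.8}
  ]
}}

```text
clock: 11.7
tool_pos: [0.458, -0.4041, 0.0807]
eef_rot: [0.996, 0.086, -0.0, 0.0]
contact_force: [-0.8, -0.7, 0.2]
opening: 0.996
finger_force: 0.0
```

```bash
python3 - <<'E'
from h import *
go(458,-404.4,13.5,10)
s=snapshot('scene')
cv2.imwrite('pics/e.png',cv2.resize(s['img'][190:340,200:360,::-1],None,fx=4,fy=4))
HS["w"]=((0,0,185),(179,22,255))
c=blob(s,"w",(288,240,336,284));print(rect(s,c,.032))
E
```

```text
t 11.7 pos [ 458.  -404.1   80.7] shift tool cm [-0.01  0.03  6.72] world cm [-0.   -0.03 -6.72] rotvec [ 0.     0.    -0.003] F [-0.8 -0.7  0.2] open mm 87.8 ff 0.0
[ 574.2 -213.8   63.    45.8   -1.8]
```

View pics/e.png

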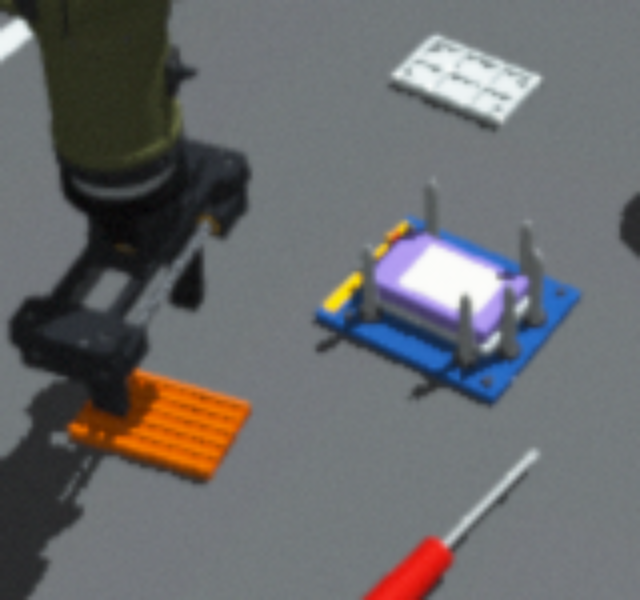

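The labelled cell lies square in the fixture, terminals to the yellow line. The gripper straddles the spacer. Next I'll pick up the spacer.

{"op": "send_rows", "data": {
  "motion": [
    {"x":0,"y":0,"z":2,"rx":0,"ry":0,"rz":0,"jaw":8.8},
    {"x":0,"y":0,"z":2.5,"rx":0,"ry":0,"rz":0,"jaw":8.8},
    {"x":0,"y":0,"z":1.2,"rx":0,"ry":0,"rz":0,"jaw":8.8},
    {"x":0,"y":0,"z":0.5,"rx":0,"ry":0,"rz":0,"jaw":8.8},
    {"x":0,"y":0,"z":0,"rx":0,"ry":0,"rz":0,"jaw":8.8}
  ]
}}

```text
clock: 12.25
tool_pos: [0.4583, -0.4042, 0.0185]
eef_rot: [0.996, 0.086, 0.0, 0.0]
contact_force: [-0.8, 0.7, -0.6]
opening: 0.999
finger_force: 0.0
```

{"op": "send_rows", "data": {
  "motion": [
    {"x":0,"y":0,"z":0.3,"rx":0,"ry":0,"rz":0,"jaw":8.8},
    {"x":0,"y":0,"z":0.2,"rx":0,"ry":0,"rz":0,"jaw":8.8},
    {"x":0,"y":0,"z":0,"rx":0,"ry":0,"rz":0,"jaw":8.8},
    {"x":0,"y":0,"z":0,"rx":0,"ry":0,"rz":0,"jaw":8.8},
    {"x":0,"y":0,"z":0,"rx":0,"ry":0,"rz":0,"jaw":5.5}
  ]
}}

```text
clock: 12.75
tool_pos: [0.458, -0.4041, 0.0131]
eef_rot: [0.996, 0.086, 0.0, 0.0]
contact_force: [-0.4, 0.1, -0.9]
opening: 0.931
finger_force: 0.0
```

{"op": "send_rows", "data": {
  "motion": [
    {"x":0,"y":0,"z":0,"rx":0,"ry":0,"rz":0,"jaw":5.5},
    {"x":0,"y":0,"z":0,"rx":0,"ry":0,"rz":0,"jaw":5.5},
    {"x":0,"y":0,"z":0,"rx":0,"ry":0,"rz":0,"jaw":5.5},
    {"x":0,"y":0,"z":0,"rx":0,"ry":0,"rz":0,"jaw":5.5},
    {"x":0,"y":0,"z":0,"rx":0,"ry":0,"rz":0,"jaw":5.5}
  ],
  "grip_force": 25
}}

```text
clock: 13.25
tool_pos: [0.4579, -0.404, 0.013]
eef_rot: [0.996, 0.086, 0.0, 0.0]
contact_force: [-0.3, 0.4, 0.6]
opening: 0.697
finger_force: 25.0
```

```bash
python3 - <<'E'
from h import *
go(571,-215.3,120,-2.1)
E
```

```text
t 13.25 pos [ 457.9 -404.    13. ] shift tool cm [ 14.37 -16.66 -10.7 ] world cm [11.31 18.87 10.7 ] rotvec [ 0.    -0.     0.208] F [-0.3  0.4  0.6] open mm 61.4 ff 25.0
```

{"op": "send_rows", "data": {
  "motion": [
    {"x":0,"y":0,"z":-1,"rx":0,"ry":0,"rz":0,"jaw":5.5},
    {"x":0,"y":0,"z":-3,"rx":0,"ry":0,"rz":0,"jaw":5.5},
    {"x":0,"y":0,"z":-3.5,"rx":0,"ry":0,"rz":0,"jaw":5.5},
    {"x":0,"y":0,"z":-3,"rx":0,"ry":0,"rz":0.108,"jaw":5.5},
    {"x":0,"y":0,"z":-1,"rx":0,"ry":0,"rz":0.1,"jaw":5.5}
  ]
}}

```text
clock: 13.75
tool_pos: [0.4594, -0.4052, 0.1319]
eef_rot: [1.0, -0.02, 0.003, 0.002]
contact_force: [0.0, -0.0, -0.2]
opening: 0.699
finger_force: 25.0
```

{"op": "send_rows", "data": {
  "motion": [
    {"x":1,"y":-1.8,"z":0,"rx":0,"ry":0,"rz":0,"jaw":5.5},
    {"x":2,"y":-3.6,"z":0,"rx":0,"ry":0,"rz":0,"jaw":5.5},
    {"x":2.3,"y":-4.2,"z":0,"rx":0,"ry":0,"rz":0,"jaw":5.5},
    {"x":2.3,"y":-4.2,"z":0,"rx":0,"ry":0,"rz":0,"jaw":5.5},
    {"x":2,"y":-3.6,"z":0,"rx":0,"ry":0,"rz":0,"jaw":5.5}
  ]
}}

```text
clock: 14.25
tool_pos: [0.5615, -0.2307, 0.1287]
eef_rot: [1.0, -0.017, 0.001, -0.0]
contact_force: [0.8, -1.2, -0.9]
opening: 0.7
finger_force: 25.0
```

{"op": "send_rows", "data": {
  "motion": [
    {"x":1,"y":-1.9,"z":0,"rx":0,"ry":0,"rz":0,"jaw":5.5},
    {"x":0,"y":0,"z":0,"rx":0,"ry":0,"rz":0,"jaw":5.5},
    {"x":0,"y":0,"z":0,"rx":0,"ry":0,"rz":0,"jaw":5.5},
    {"x":0,"y":0,"z":0,"rx":0,"ry":0,"rz":0,"jaw":5.5},
    {"x":0,"y":0,"z":0,"rx":0,"ry":0,"rz":0,"jaw":5.5}
  ]
}}

```text
clock: 14.75
tool_pos: [0.5697, -0.2172, 0.1281]
eef_rot: [1.0, -0.02, -0.0, 0.001]
contact_force: [0.2, -0.9, -0.1]
opening: 0.698
finger_force: 25.0
```

```bash
python3 - <<'E'
from h import *
go(571,-215.3,45,-2.1)
E
```

```text
t 14.75 pos [ 569.7 -217.2  128.1] shift tool cm [ 0.13 -0.21  8.31] world cm [ 0.13  0.19 -8.31] rotvec [ 0.001  0.001 -0.003] F [ 0.2 -0.9 -0.1] open mm 61.5 ff 25.0
```

{"op": "send_rows", "data": {
  "motion": [
    {"x":0.1,"y":-0.2,"z":1,"rx":0,"ry":0,"rz":0,"jaw":5.5},
    {"x":0,"y":0,"z":1.5,"rx":0,"ry":0,"rz":0,"jaw":5.5},
    {"x":0,"y":0,"z":1,"rx":0,"ry":0,"rz":0,"jaw":5.5},
    {"x":0,"y":0,"z":0,"rx":0,"ry":0,"rz":0,"jaw":5.5},
    {"x":0,"y":0,"z":0,"rx":0,"ry":0,"rz":0,"jaw":5.5}
  ]
}}

```text
clock: 15.25
tool_pos: [0.5716, -0.2129, 0.0922]
eef_rot: [1.0, -0.018, -0.001, -0.0]
contact_force: [-1.1, -0.0, -0.5]
opening: 0.698
finger_force: 25.0
```

```bash
python3 - <<'E'
from h import *
go(571,-215.3,45,-2.1)
E
```

```text
t 15.25 pos [ 571.6 -212.9   92.2] shift tool cm [-0.04  0.25  4.72] world cm [-0.06 -0.24 -4.72] rotvec [-0.     0.001  0.001] F [-1.1 -0.  -0.5] open mm 61.5 ff 25.0
```

{"op": "send_rows", "data": {
  "motion": [
    {"x":0,"y":0,"z":0,"rx":0,"ry":0,"rz":0,"jaw":5.5},
    {"x":0,"y":0,"z":0,"rx":0,"ry":0,"rz":0,"jaw":5.5},
    {"x":0,"y":0,"z":0,"rx":0,"ry":0,"rz":0,"jaw":5.5},
    {"x":0,"y":0,"z":0,"rx":0,"ry":0,"rz":0,"jaw":5.5},
    {"x":0,"y":0,"z":0,"rx":0,"ry":0,"rz":0,"jaw":5.5}
  ]
}}

```text
clock: 15.75
tool_pos: [0.572, -0.213, 0.0931]
eef_rot: [1.0, -0.018, 0.0, 0.0]
contact_force: [-0.3, 0.2, -0.5]
opening: 0.699
finger_force: 25.0
```

```bash
python3 - <<'E'
from h import *
go(571,-215.3,45,-2.1)
E
```

```text
t 15.75 pos [ 572.  -213.    93.1] shift tool cm [-0.09  0.24  4.81] world cm [-0.1  -0.23 -4.81] rotvec [ 0.    -0.     0.001] F [-0.3  0.2 -0.5] open mm 61.6 ff 25.0
```

{"op": "send_rows", "data": {
  "motion": [
    {"x":-0.1,"y":0.22,"z":0.5,"rx":0,"ry":0,"rz":0,"jaw":5.5},
    {"x":0,"y":0,"z":0.8,"rx":0,"ry":0,"rz":0,"jaw":5.5},
    {"x":0,"y":0,"z":1,"rx":0,"ry":0,"rz":0,"jaw":5.5},
    {"x":0,"y":0,"z":1,"rx":0,"ry":0,"rz":0,"jaw":5.5},
    {"x":0,"y":0,"z":0.7,"rx":0,"ry":0,"rz":0,"jaw":5.5}
  ]
}}

```text
clock: 16.25
tool_pos: [0.5702, -0.2148, 0.0514]
eef_rot: [1.0, -0.018, -0.001, -0.0]
contact_force: [-0.0, 0.1, -1.0]
opening: 0.696
finger_force: 25.0
```

{"op": "send_rows", "data": {
  "motion": [
    {"x":0,"y":0,"z":0.3,"rx":0,"ry":0,"rz":0,"jaw":5.5},
    {"x":0,"y":0,"z":0,"rx":0,"ry":0,"rz":0,"jaw":5.5},
    {"x":0,"y":0,"z":0,"rx":0,"ry":0,"rz":0,"jaw":5.5},
    {"x":0,"y":0,"z":0,"rx":0,"ry":0,"rz":0,"jaw":5.5},
    {"x":0,"y":0,"z":0,"rx":0,"ry":0,"rz":0,"jaw":5.5}
  ]
}}

```text
clock: 16.75
tool_pos: [0.5711, -0.2152, 0.0503]
eef_rot: [1.0, -0.018, 0.0, 0.0]
contact_force: [-0.0, 0.8, -0.0]
opening: 0.691
finger_force: 25.0
```

```bash
python3 - <<'E'
from h import *
go(571,-215.3,45,-2.1)
E
```

```text
t 16.75 pos [ 571.1 -215.2   50.3] shift tool cm [-0.01  0.01  0.53] world cm [-0.01 -0.01 -0.53] rotvec [ 0.    -0.001  0.001] F [-0.   0.8 -0. ] open mm 60.8 ff 25.0
```

{"op": "send_rows", "data": {
  "motion": [
    {"x":0,"y":0,"z":0.2,"rx":0,"ry":0,"rz":0,"jaw":5.5},
    {"x":0,"y":0,"z":0.2,"rx":0,"ry":0,"rz":0,"jaw":5.5},
    {"x":0,"y":0,"z":0.1,"rx":0,"ry":0,"rz":0,"jaw":5.5},
    {"x":0,"y":0,"z":0,"rx":0,"ry":0,"rz":0,"jaw":5.5},
    {"x":0,"y":0,"z":0,"rx":0,"ry":0,"rz":0,"jaw":5.5}
  ]
}}

```text
clock: 17.25
tool_pos: [0.5707, -0.2151, 0.045]
eef_rot: [1.0, -0.018, -0.0, -0.0]
contact_force: [-1.0, -0.1, 2.1]
opening: 0.696
finger_force: 25.0
```

```bash
python3 - <<'E'
from h import *
go(571,-215.3,45,-2.1)
E
```

```text
t 17.25 pos [ 570.7 -215.1   45. ] shift tool cm [ 0.03  0.02 -0.  ] world cm [ 0.03 -0.02  0.  ] rotvec [-0.  0.  0.] F [-1.  -0.1  2.1] open mm 61.3 ff 25.0
```

Contact is light and the spacer is seated. I'll release it and head for the plain cell.

{"op": "send_rows", "data": {
  "motion": [
    {"x":0,"y":0,"z":0,"rx":0,"ry":0,"rz":0,"jaw":6.6},
    {"x":0,"y":0,"z":0,"rx":0,"ry":0,"rz":0,"jaw":7.5},
    {"x":0,"y":0,"z":0,"rx":0,"ry":0,"rz":0,"jaw":8.5},
    {"x":0,"y":0,"z":0,"rx":0,"ry":0,"rz":0,"jaw":8.5},
    {"x":0,"y":0,"z":0,"rx":0,"ry":0,"rz":0,"jaw":8.5}
  ]
}}

```text
clock: 17.75
tool_pos: [0.5708, -0.2151, 0.0449]
eef_rot: [1.0, -0.018, 0.0, 0.0]
contact_force: [-0.4, -0.2, -0.0]
opening: 0.963
finger_force: 0.0
```

{"op": "send_rows", "data": {
  "motion": [
    {"x":0,"y":0,"z":-1,"rx":0,"ry":0,"rz":0,"jaw":8.5},
    {"x":0,"y":0,"z":-3,"rx":0,"ry":0,"rz":0,"jaw":8.5},
    {"x":0,"y":0,"z":-4,"rx":0,"ry":0,"rz":0,"jaw":8.5},
    {"x":0,"y":0,"z":-4,"rx":0,"ry":0,"rz":0,"jaw":8.8},
    {"x":0,"y":0,"z":-2,"rx":0,"ry":0,"rz":0,"jaw":8.8}
  ]
}}

```text
clock: 18.25
tool_pos: [0.5724, -0.2158, 0.1893]
eef_rot: [1.0, -0.018, 0.003, 0.001]
contact_force: [-0.1, 0.6, 0.3]
opening: 1.0
finger_force: 0.0
```

{"op": "send_rows", "data": {
  "motion": [
    {"x":-0.56,"y":-2,"z":0,"rx":0,"ry":0,"rz":0,"jaw":8.8},
    {"x":-0.56,"y":-4,"z":0,"rx":0,"ry":0,"rz":0,"jaw":8.8},
    {"x":-0.56,"y":-4.5,"z":0,"rx":0,"ry":0,"rz":0,"jaw":8.8},
    {"x":-0.56,"y":-4.5,"z":0,"rx":0,"ry":0,"rz":0,"jaw":8.8},
    {"x":-0.56,"y":-4.5,"z":0,"rx":0,"ry":0,"rz":0,"jaw":8.8}
  ]
}}

```text
clock: 18.75
tool_pos: [0.5497, -0.0176, 0.1858]
eef_rot: [1.0, -0.018, 0.001, -0.0]
contact_force: [0.0, 0.1, -0.5]
opening: 0.994
finger_force: 0.0
```

{"op": "send_rows", "data": {
  "motion": [
    {"x":-0.56,"y":-4.5,"z":0,"rx":0,"ry":0,"rz":0,"jaw":8.8},
    {"x":-0.56,"y":-4.5,"z":0,"rx":0,"ry":0,"rz":0,"jaw":8.8},
    {"x":-0.56,"y":-4.5,"z":0,"rx":0,"ry":0,"rz":0,"jaw":8.8},
    {"x":-0.56,"y":-4.5,"z":0,"rx":0,"ry":0,"rz":0,"jaw":8.8},
    {"x":-0.56,"y":-4.5,"z":0,"rx":0,"ry":0,"rz":0,"jaw":8.8}
  ]
}}

```text
clock: 19.25
tool_pos: [0.5297, 0.2085, 0.1858]
eef_rot: [1.0, -0.018, 0.0, -0.0]
contact_force: [1.0, 0.4, -0.5]
opening: 0.999
finger_force: 0.0
```

{"op": "send_rows", "data": {
  "motion": [
    {"x":-0.56,"y":-4.5,"z":0,"rx":0,"ry":0,"rz":0,"jaw":8.8},
    {"x":-0.56,"y":-4.5,"z":0,"rx":0,"ry":0,"rz":0,"jaw":8.8},
    {"x":-0.56,"y":-4.5,"z":0,"rx":0,"ry":0,"rz":0,"jaw":8.8},
    {"x":-0.56,"y":-3.4,"z":0,"rx":0,"ry":0,"rz":0,"jaw":8.8},
    {"x":-0.56,"y":-2,"z":0,"rx":0,"ry":0,"rz":0,"jaw":8.8}
  ]
}}

```text
clock: 19.75
tool_pos: [0.5074, 0.4009, 0.1856]
eef_rot: [1.0, -0.016, 0.0, -0.001]
contact_force: [0.0, -1.2, -1.0]
opening: 1.001
finger_force: 0.0
```

{"op": "send_rows", "data": {
  "motion": [
    {"x":0,"y":0,"z":2,"rx":0,"ry":0,"rz":-0.1,"jaw":8.8},
    {"x":0,"y":0,"z":4,"rx":0,"ry":0,"rz":-0.09,"jaw":8.8},
    {"x":0,"y":0,"z":3,"rx":0,"ry":0,"rz":0,"jaw":8.8},
    {"x":0,"y":0,"z":0,"rx":0,"ry":0,"rz":0,"jaw":8.8},
    {"x":0,"y":0,"z":0,"rx":0,"ry":0,"rz":0,"jaw":8.8}
  ]
}}

```text
clock: 20.25
tool_pos: [0.5092, 0.3966, 0.0957]
eef_rot: [0.997, 0.077, 0.0, -0.0]
contact_force: [-0.3, -0.6, -0.5]
opening: 1.0
finger_force: 0.0
```

{"op": "send_rows", "data": {
  "motion": [
    {"x":0,"y":0,"z":0,"rx":0,"ry":0,"rz":0,"jaw":8.8},
    {"x":0,"y":0,"z":0,"rx":0,"ry":0,"rz":0,"jaw":8.8},
    {"x":0,"y":0,"z":0,"rx":0,"ry":0,"rz":0,"jaw":8.8},
    {"x":0,"y":0,"z":0,"rx":0,"ry":0,"rz":0,"jaw":8.8},
    {"x":0,"y":0,"z":0,"rx":0,"ry":0,"rz":0,"jaw":8.8}
  ]
}}

```text
clock: 20.75
tool_pos: [0.509, 0.3967, 0.0953]
eef_rot: [0.997, 0.077, 0.0, -0.0]
contact_force: [-0.8, -0.3, 0.3]
opening: 0.999
finger_force: 0.0
```

```bash
python3 - <<'E'
from h import *
go(509.4,396.8,14,8.8)
s=snapshot('scene');t=snapshot('top')
cv2.imwrite('pics/f.png',np.hstack([cv2.resize(s['img'][100:300,260:460],None,fx=2.5,fy=2.5),cv2.resize(s['img'][235:295,270:345],(300,240)).repeat(1,0) if 0 else cv2.resize(s['img'][230:290,280:340],(300,500)) if 0 else cv2.copyMakeBorder(cv2.resize(s['img'][235:295,275:347],(300,250)),0,250,0,0,cv2.BORDER_CONSTANT)])[:,:,::-1])
for n,d,roi in(("top",t,(360,130,395,190)),("scene",s,(288,240,336,284))):
    print(n,rect(d,blob(d,"orange",roi),.042))
E
```

```text
t 20.75 pos [509.  396.7  95.3] shift tool cm [ 0.04 -0.01  8.13] world cm [ 0.04  0.01 -8.13] rotvec [-0. -0.  0.] F [-0.8 -0.3  0.3] open mm 88.0 ff 0.0
top [ 566.6 -215.6  114.8   62.7   -1.9]
scene [ 572.3 -216.9  111.9   70.2   -1.6]
```

View pics/f.png

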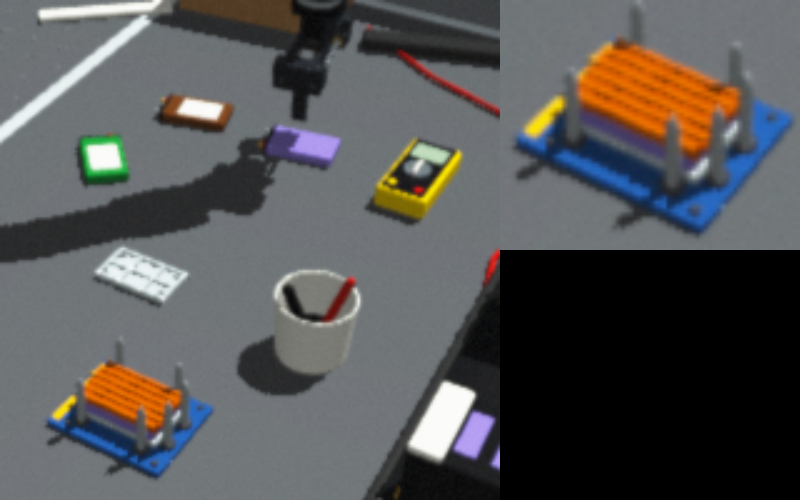

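The spacer lies square on the labelled cell, and the gripper is over the plain cell at (300,145) in the crop. Descend and grip.

{"op": "send_rows", "data": {
  "motion": [
    {"x":0,"y":0,"z":2.5,"rx":0,"ry":0,"rz":0,"jaw":8.8},
    {"x":0,"y":0,"z":3,"rx":0,"ry":0,"rz":0,"jaw":8.8},
    {"x":0,"y":0,"z":1.5,"rx":0,"ry":0,"rz":0,"jaw":8.8},
    {"x":0,"y":0,"z":0.6,"rx":0,"ry":0,"rz":0,"jaw":8.8},
    {"x":0,"y":0,"z":0,"rx":0,"ry":0,"rz":0,"jaw":8.8}
  ]
}}

```text
clock: 21.35
tool_pos: [0.5087, 0.3963, 0.0184]
eef_rot: [0.997, 0.077, -0.0, 0.0]
contact_force: [0.7, -0.4, 0.1]
opening: 0.999
finger_force: 0.0
```

{"op": "send_rows", "data": {
  "motion": [
    {"x":0,"y":0,"z":0.3,"rx":0,"ry":0,"rz":0,"jaw":8.8},
    {"x":0,"y":0,"z":0.2,"rx":0,"ry":0,"rz":0,"jaw":8.8},
    {"x":0,"y":0,"z":0,"rx":0,"ry":0,"rz":0,"jaw":8.8},
    {"x":0,"y":0,"z":0,"rx":0,"ry":0,"rz":0,"jaw":8.8},
    {"x":0,"y":0,"z":0,"rx":0,"ry":0,"rz":0,"jaw":5.5}
  ]
}}

```text
clock: 21.85
tool_pos: [0.5091, 0.3967, 0.0143]
eef_rot: [0.997, 0.077, 0.0, -0.0]
contact_force: [0.3, 0.0, 0.0]
opening: 0.93
finger_force: 0.0
```

{"op": "send_rows", "data": {
  "motion": [
    {"x":0,"y":0,"z":0,"rx":0,"ry":0,"rz":0,"jaw":5.5},
    {"x":0,"y":0,"z":0,"rx":0,"ry":0,"rz":0,"jaw":5.5},
    {"x":0,"y":0,"z":0,"rx":0,"ry":0,"rz":0,"jaw":5.5},
    {"x":0,"y":0,"z":0,"rx":0,"ry":0,"rz":0,"jaw":5.5},
    {"x":0,"y":0,"z":0,"rx":0,"ry":0,"rz":0,"jaw":5.5}
  ],
  "grip_force": 30
}}

```text
clock: 22.35
tool_pos: [0.5089, 0.3965, 0.014]
eef_rot: [0.997, 0.077, 0.0, 0.0]
contact_force: [-0.9, -0.4, 0.7]
opening: 0.698
finger_force: 30.0
```

```bash
python3 - <<'E'
from h import *
go(570.5,-215.3,190,-2.1)
E
```

```text
t 22.35 pos [508.9 396.5  14. ] shift tool cm [ -3.29  61.4  -17.6 ] world cm [  6.16 -61.18  17.6 ] rotvec [ 0.   -0.    0.19] F [-0.9 -0.4  0.7] open mm 61.5 ff 30.0
```

{"op": "send_rows", "data": {
  "motion": [
    {"x":0,"y":0,"z":-2,"rx":0,"ry":0,"rz":0,"jaw":5.5},
    {"x":0,"y":0,"z":-4,"rx":0,"ry":0,"rz":0,"jaw":5.5},
    {"x":0,"y":0,"z":-4.6,"rx":0,"ry":0,"rz":0,"jaw":5.5},
    {"x":0,"y":0,"z":-4.5,"rx":0,"ry":0,"rz":0.09,"jaw":5.5},
    {"x":0,"y":0,"z":-2.5,"rx":0,"ry":0,"rz":0.1,"jaw":5.5}
  ]
}}

```text
clock: 22.85
tool_pos: [0.51, 0.3972, 0.1935]
eef_rot: [1.0, -0.02, 0.002, -0.002]
contact_force: [0.7, 0.5, -2.7]
opening: 0.701
finger_force: 30.0
```

{"op": "send_rows", "data": {
  "motion": [
    {"x":0.56,"y":2,"z":0,"rx":0,"ry":0,"rz":0,"jaw":5.5},
    {"x":0.56,"y":4,"z":0,"rx":0,"ry":0,"rz":0,"jaw":5.5},
    {"x":0.56,"y":4.5,"z":0,"rx":0,"ry":0,"rz":0,"jaw":5.5},
    {"x":0.56,"y":4.5,"z":0,"rx":0,"ry":0,"rz":0,"jaw":5.5},
    {"x":0.56,"y":4.5,"z":0,"rx":0,"ry":0,"rz":0,"jaw":5.5}
  ]
}}

```text
clock: 23.35
tool_pos: [0.5294, 0.1989, 0.1896]
eef_rot: [1.0, -0.018, -0.0, 0.0]
contact_force: [0.0, -0.7, -2.0]
opening: 0.701
finger_force: 30.0
```

{"op": "send_rows", "data": {
  "motion": [
    {"x":0.56,"y":4.5,"z":0,"rx":0,"ry":0,"rz":0,"jaw":5.5},
    {"x":0.56,"y":4.5,"z":0,"rx":0,"ry":0,"rz":0,"jaw":5.5},
    {"x":0.56,"y":4.5,"z":0,"rx":0,"ry":0,"rz":0,"jaw":5.5},
    {"x":0.56,"y":4.5,"z":0,"rx":0,"ry":0,"rz":0,"jaw":5.5},
    {"x":0.56,"y":4.5,"z":0,"rx":0,"ry":0,"rz":0,"jaw":5.5}
  ]
}}

```text
clock: 23.85
tool_pos: [0.5493, -0.027, 0.1897]
eef_rot: [1.0, -0.018, -0.0, 0.0]
contact_force: [0.4, 0.4, -2.2]
opening: 0.704
finger_force: 30.0
```

{"op": "send_rows", "data": {
  "motion": [
    {"x":0.56,"y":4.5,"z":0,"rx":0,"ry":0,"rz":0,"jaw":5.5},
    {"x":0.56,"y":4.5,"z":0,"rx":0,"ry":0,"rz":0,"jaw":5.5},
    {"x":0.56,"y":4.5,"z":0,"rx":0,"ry":0,"rz":0,"jaw":5.5},
    {"x":0.56,"y":3.4,"z":0,"rx":0,"ry":0,"rz":0,"jaw":5.5},
    {"x":0.56,"y":2,"z":0,"rx":0,"ry":0,"rz":0,"jaw":5.5}
  ]
}}

```text
clock: 24.35
tool_pos: [0.5695, -0.2198, 0.1895]
eef_rot: [1.0, -0.021, -0.001, 0.001]
contact_force: [0.5, 0.5, -1.6]
opening: 0.699
finger_force: 30.0
```

{"op": "send_rows", "data": {
  "motion": [
    {"x":0,"y":0,"z":1.5,"rx":0,"ry":0,"rz":0,"jaw":5.5},
    {"x":0,"y":0,"z":3,"rx":0,"ry":0,"rz":0,"jaw":5.5},
    {"x":0,"y":0,"z":2.5,"rx":0,"ry":0,"rz":0,"jaw":5.5},
    {"x":0,"y":0,"z":1,"rx":0,"ry":0,"rz":0,"jaw":5.5},
    {"x":0,"y":0,"z":0,"rx":0,"ry":0,"rz":0,"jaw":5.5}
  ]
}}

```text
clock: 24.85
tool_pos: [0.5696, -0.2146, 0.1084]
eef_rot: [1.0, -0.018, -0.002, -0.0]
contact_force: [-0.3, 0.3, -1.9]
opening: 0.697
finger_force: 30.0
```

{"op": "send_rows", "data": {
  "motion": [
    {"x":0,"y":0,"z":0,"rx":0,"ry":0,"rz":0,"jaw":5.5},
    {"x":0,"y":0,"z":0,"rx":0,"ry":0,"rz":0,"jaw":5.5},
    {"x":0,"y":0,"z":0,"rx":0,"ry":0,"rz":0,"jaw":5.5},
    {"x":0,"y":0,"z":0,"rx":0,"ry":0,"rz":0,"jaw":5.5},
    {"x":0,"y":0,"z":0,"rx":0,"ry":0,"rz":0,"jaw":5.5}
  ]
}}

```text
clock: 25.35
tool_pos: [0.5711, -0.2152, 0.1104]
eef_rot: [1.0, -0.018, 0.0, 0.0]
contact_force: [0.0, 0.2, -2.3]
opening: 0.699
finger_force: 30.0
```

```bash
python3 - <<'E'
from h import *
go(570.5,-215.3,56,-2.1)
E
```

```text
t 25.35 pos [ 571.1 -215.2  110.4] shift tool cm [-0.06  0.01  5.44] world cm [-0.06 -0.01 -5.44] rotvec [ 0.    -0.001  0.   ] F [ 0.   0.2 -2.3] open mm 61.6 ff 30.0
```

On target. Lower 5 cm, then check.

{"op": "send_rows", "data": {
  "motion": [
    {"x":-0.05,"y":0,"z":0.7,"rx":0,"ry":0,"rz":0,"jaw":5.5},
    {"x":0,"y":0,"z":1,"rx":0,"ry":0,"rz":0,"jaw":5.5},
    {"x":0,"y":0,"z":1,"rx":0,"ry":0,"rz":0,"jaw":5.5},
    {"x":0,"y":0,"z":1,"rx":0,"ry":0,"rz":0,"jaw":5.5},
    {"x":0,"y":0,"z":0.8,"rx":0,"ry":0,"rz":0,"jaw":5.5}
  ]
}}

```text
clock: 25.85
tool_pos: [0.5698, -0.2149, 0.0634]
eef_rot: [1.0, -0.018, -0.001, -0.0]
contact_force: [0.3, -1.3, -2.6]
opening: 0.704
finger_force: 30.0
```

{"op": "send_rows", "data": {
  "motion": [
    {"x":0,"y":0,"z":0.3,"rx":0,"ry":0,"rz":0,"jaw":5.5},
    {"x":0,"y":0,"z":0,"rx":0,"ry":0,"rz":0,"jaw":5.5},
    {"x":0,"y":0,"z":0,"rx":0,"ry":0,"rz":0,"jaw":5.5},
    {"x":0,"y":0,"z":0,"rx":0,"ry":0,"rz":0,"jaw":5.5},
    {"x":0,"y":0,"z":0,"rx":0,"ry":0,"rz":0,"jaw":5.5}
  ]
}}

```text
clock: 26.35
tool_pos: [0.5706, -0.2152, 0.0624]
eef_rot: [1.0, -0.018, 0.0, 0.0]
contact_force: [0.1, 0.5, -2.0]
opening: 0.705
finger_force: 30.0
```

```bash
python3 - <<'E'
from h import *
go(570.5,-215.3,56,-2.1)
E
```

```text
t 26.35 pos [ 570.6 -215.2   62.4] shift tool cm [-0.01  0.01  0.64] world cm [-0.01 -0.01 -0.64] rotvec [ 0.    -0.001  0.   ] F [ 0.1  0.5 -2. ] open mm 62.1 ff 30.0
```

{"op": "send_rows", "data": {
  "motion": [
    {"x":0,"y":0,"z":0.2,"rx":0,"ry":0,"rz":0,"jaw":5.5},
    {"x":0,"y":0,"z":0.2,"rx":0,"ry":0,"rz":0,"jaw":5.5},
    {"x":0,"y":0,"z":0.15,"rx":0,"ry":0,"rz":0,"jaw":5.5},
    {"x":0,"y":0,"z":0.08,"rx":0,"ry":0,"rz":0,"jaw":5.5},
    {"x":0,"y":0,"z":0,"rx":0,"ry":0,"rz":0,"jaw":5.5}
  ]
}}

```text
clock: 26.85
tool_pos: [0.5702, -0.2151, 0.0559]
eef_rot: [1.0, -0.018, -0.0, 0.0]
contact_force: [-1.1, 0.9, 2.6]
opening: 0.703
finger_force: 30.0
```

```bash
python3 - <<'E'
from h import *
go(570.5,-215.3,56,-2.1)
E
```

```text
t 26.85 pos [ 570.2 -215.1   55.9] shift tool cm [ 0.03  0.02 -0.01] world cm [ 0.03 -0.02  0.01] rotvec [0. 0. 0.] F [-1.1  0.9  2.6] open mm 61.9 ff 30.0
```

Seated. I'll release it and move to the loose end plate.

{"op": "send_rows", "data": {
  "motion": [
    {"x":0,"y":0,"z":0,"rx":0,"ry":0,"rz":0,"jaw":6.6},
    {"x":0,"y":0,"z":0,"rx":0,"ry":0,"rz":0,"jaw":7.5},
    {"x":0,"y":0,"z":0,"rx":0,"ry":0,"rz":0,"jaw":8.5},
    {"x":0,"y":0,"z":0,"rx":0,"ry":0,"rz":0,"jaw":8.5},
    {"x":0,"y":0,"z":0,"rx":0,"ry":0,"rz":0,"jaw":8.5}
  ]
}}

```text
clock: 27.35
tool_pos: [0.5703, -0.2151, 0.0556]
eef_rot: [1.0, -0.018, 0.0, 0.0]
contact_force: [1.3, -0.2, -0.8]
opening: 0.966
finger_force: 0.0
```

{"op": "send_rows", "data": {
  "motion": [
    {"x":0,"y":0,"z":-1,"rx":0,"ry":0,"rz":0,"jaw":8.5},
    {"x":0,"y":0,"z":-3,"rx":0,"ry":0,"rz":0,"jaw":8.5},
    {"x":0,"y":0,"z":-4,"rx":0,"ry":0,"rz":0,"jaw":8.5},
    {"x":0,"y":0,"z":-3,"rx":0,"ry":0,"rz":0,"jaw":8.8},
    {"x":0,"y":0,"z":-1,"rx":0,"ry":0,"rz":0,"jaw":8.8}
  ]
}}

```text
clock: 27.85
tool_pos: [0.5722, -0.2159, 0.1796]
eef_rot: [1.0, -0.018, 0.003, 0.001]
contact_force: [0.4, -0.0, 0.3]
opening: 0.998
finger_force: 0.0
```

{"op": "send_rows", "data": {
  "motion": [
    {"x":-1,"y":-1.8,"z":0,"rx":0,"ry":0,"rz":0,"jaw":8.8},
    {"x":-2.2,"y":-4,"z":0,"rx":0,"ry":0,"rz":0,"jaw":8.8},
    {"x":-2.2,"y":-4,"z":0,"rx":0,"ry":0,"rz":0,"jaw":8.8},
    {"x":-2.2,"y":-4,"z":0,"rx":0,"ry":0,"rz":0,"jaw":8.8},
    {"x":-2.2,"y":-4,"z":0,"rx":0,"ry":0,"rz":0,"jaw":8.8}
  ]
}}

```text
clock: 28.35
tool_pos: [0.4775, -0.0323, 0.1754]
eef_rot: [1.0, -0.018, -0.0, -0.0]
contact_force: [0.3, 0.7, 0.4]
opening: 0.999
finger_force: 0.0
```

{"op": "send_rows", "data": {
  "motion": [
    {"x":-1.7,"y":-3,"z":0,"rx":0,"ry":0,"rz":0,"jaw":8.8},
    {"x":-0.95,"y":-1.4,"z":2,"rx":0,"ry":0,"rz":0,"jaw":8.8},
    {"x":0,"y":0,"z":4,"rx":0,"ry":0,"rz":0,"jaw":8.8},
    {"x":0,"y":0,"z":2,"rx":0,"ry":0,"rz":0,"jaw":8.8},
    {"x":0,"y":0,"z":0,"rx":0,"ry":0,"rz":0,"jaw":8.8}
  ]
}}

```text
clock: 28.85
tool_pos: [0.4521, 0.0114, 0.0935]
eef_rot: [1.0, -0.018, -0.003, 0.0]
contact_force: [0.1, -0.2, 0.5]
opening: 0.998
finger_force: 0.0
```

{"op": "send_rows", "data": {
  "motion": [
    {"x":0,"y":0,"z":0,"rx":0,"ry":0,"rz":0,"jaw":8.8},
    {"x":0,"y":0,"z":0,"rx":0,"ry":0,"rz":0,"jaw":8.8},
    {"x":0,"y":0,"z":0,"rx":0,"ry":0,"rz":0,"jaw":8.8},
    {"x":0,"y":0,"z":0,"rx":0,"ry":0,"rz":0,"jaw":8.8},
    {"x":0,"y":0,"z":0,"rx":0,"ry":0,"rz":0,"jaw":8.8}
  ]
}}

```text
clock: 29.35
tool_pos: [0.4543, 0.0112, 0.0962]
eef_rot: [1.0, -0.018, 0.001, -0.0]
contact_force: [-0.7, -0.3, 0.3]
opening: 0.996
finger_force: 0.0
```

```bash
python3 - <<'E'
from h import *
go(454,11.2,13.3,-2.5)
s=snapshot('scene')
cv2.imwrite('pics/g.png',cv2.resize(s['img'][180:300,260:400,::-1],None,fx=5,fy=5))
E
```

```text
t 29.35 pos [454.3  11.2  96.2] shift tool cm [-0.04  0.    8.29] world cm [-0.03 -0.   -8.29] rotvec [-0.    -0.001  0.007] F [-0.7 -0.3  0.3] open mm 87.7 ff 0.0
```

View pics/g.png

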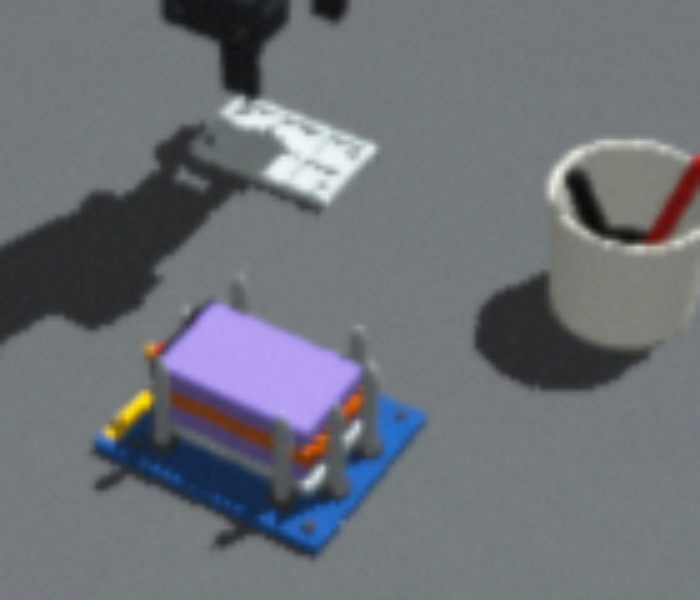

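The plain cell sits flat on the spacer, terminals front. The gripper is above the loose plate at (285,150). Grip it.

{"op": "send_rows", "data": {
  "motion": [
    {"x":0,"y":0,"z":2.5,"rx":0,"ry":0,"rz":0,"jaw":8.8},
    {"x":0,"y":0,"z":3,"rx":0,"ry":0,"rz":0,"jaw":8.8},
    {"x":0,"y":0,"z":1.5,"rx":0,"ry":0,"rz":0.007,"jaw":8.8},
    {"x":0,"y":0,"z":0.6,"rx":0,"ry":0,"rz":0,"jaw":8.8},
    {"x":0,"y":0,"z":0,"rx":0,"ry":0,"rz":0,"jaw":8.8}
  ]
}}

```text
clock: 29.9
tool_pos: [0.4615, 0.0114, 0.0246]
eef_rot: [1.0, -0.022, -0.005, 0.0]
contact_force: [0.1, 0.4, 0.6]
opening: 1.002
finger_force: 0.0
```

{"op": "send_rows", "data": {
  "motion": [
    {"x":0,"y":0,"z":0.4,"rx":0,"ry":0,"rz":0,"jaw":8.8},
    {"x":0,"y":0,"z":0.25,"rx":0,"ry":0,"rz":0,"jaw":8.8},
    {"x":0,"y":0,"z":0,"rx":0,"ry":0,"rz":0,"jaw":8.8},
    {"x":0,"y":0,"z":0,"rx":0,"ry":0,"rz":0,"jaw":8.8},
    {"x":0,"y":0,"z":0,"rx":0,"ry":0,"rz":0,"jaw":5.5}
  ]
}}

```text
clock: 30.4
tool_pos: [0.4621, 0.0114, 0.0197]
eef_rot: [1.0, -0.022, -0.007, 0.0]
contact_force: [0.5, 0.8, 0.2]
opening: 0.929
finger_force: 0.0
```

{"op": "send_rows", "data": {
  "motion": [
    {"x":0,"y":0,"z":0,"rx":0,"ry":0,"rz":0,"jaw":5.5},
    {"x":0,"y":0,"z":0,"rx":0,"ry":0,"rz":0,"jaw":5.5},
    {"x":0,"y":0,"z":0,"rx":0,"ry":0,"rz":0,"jaw":5.5},
    {"x":0,"y":0,"z":0,"rx":0,"ry":0,"rz":0,"jaw":5.5},
    {"x":0,"y":0,"z":0,"rx":0,"ry":0,"rz":0,"jaw":5.5}
  ]
}}

```text
clock: 30.9
tool_pos: [0.462, 0.0114, 0.0195]
eef_rot: [1.0, -0.022, -0.008, 0.0]
contact_force: [0.7, -0.2, 1.5]
opening: 0.685
finger_force: 30.0
```

```bash
python3 - <<'E'
from h import *
go(571,-215.3,140,-2.1)
E
```

```text
t 30.9 pos [462.   11.4  19.5] shift tool cm [ 11.68  22.19 -12.21] world cm [ 10.9  -22.67  12.05] rotvec [ 0.001  0.015 -0.007] F [ 0.7 -0.2  1.5] open mm 60.3 ff 30.0
```

The arm is held off here (x +8 mm, z +6 mm), probably by a joint limit. I'll check the joints.

```bash
python3 - <<'E'
from h import *
s=get_state();print(np.round(s['q'],3),np.round(s['joint_torque'],1))
go(454,11.2,13.3,-2.5)
E
```

```text
[-0.123  0.94  -0.     2.173 -0.024  0.043 -1.714] [ -0.2 -47.6   1.4  -0.6  -0.   -0.1   0. ]
t 30.9 pos [462.   11.4  19.5] shift tool cm [-0.79  0.05  0.63] world cm [-0.8  -0.02 -0.62] rotvec [0.001 0.015 0.   ] F [ 0.7 -0.2  1.5] open mm 60.3 ff 30.0
```

{"op": "send_rows", "data": {
  "motion": [
    {"x":0,"y":0,"z":0,"rx":0,"ry":0,"rz":0,"jaw":7},
    {"x":0,"y":0,"z":0,"rx":0,"ry":0,"rz":0,"jaw":8.8},
    {"x":0,"y":0,"z":0,"rx":0,"ry":0,"rz":0,"jaw":8.8},
    {"x":0,"y":0,"z":-0.5,"rx":0,"ry":0,"rz":0,"jaw":8.8},
    {"x":0,"y":0,"z":-2,"rx":0,"ry":0,"rz":0,"jaw":8.8}
  ]
}}

```text
clock: 31.4
tool_pos: [0.4615, 0.0115, 0.0438]
eef_rot: [1.0, -0.021, -0.009, 0.0]
contact_force: [1.0, -0.3, 0.7]
opening: 1.001
finger_force: 0.0
```

{"op": "send_rows", "data": {
  "motion": [
    {"x":0,"y":0,"z":-1.5,"rx":0,"ry":0,"rz":0,"jaw":8.8},
    {"x":0,"y":0,"z":0,"rx":0,"ry":0,"rz":0,"jaw":8.8},
    {"x":0,"y":0,"z":0,"rx":0,"ry":0,"rz":0,"jaw":8.8},
    {"x":0,"y":0,"z":0,"rx":0,"ry":0,"rz":0,"jaw":8.8},
    {"x":0,"y":0,"z":0,"rx":0,"ry":0,"rz":0,"jaw":8.8}
  ]
}}

```text
clock: 31.9
tool_pos: [0.4623, 0.0114, 0.0588]
eef_rot: [1.0, -0.022, -0.008, 0.0]
contact_force: [0.2, 0.6, -0.8]
opening: 0.997
finger_force: 0.0
```

```bash
python3 - <<'E'
from h import *
s=get_state();print(np.round(s['q'],3))
go(454,11.2,13.3,-2.5)
s=snapshot('scene');t=snapshot('top')
cv2.imwrite('pics/hh.png',cv2.resize(s['img'][170:250,280:360,::-1],None,fx=6,fy=6))
HS["ws"]=((0,0,150),(179,70,255))
print(rect(s,blob(s,"ws",(295,195,340,225)),.010))
E
```

```text
[-1.250e-01  8.560e-01  2.000e-03  2.170e+00 -2.400e-02  1.320e-01
 -1.713e+00]
t 31.9 pos [462.3  11.4  58.8] shift tool cm [-0.75  0.05  4.57] world cm [-0.83 -0.02 -4.55] rotvec [0.001 0.016 0.   ] F [ 0.2  0.6 -0.8] open mm 87.9 ff 0.0
[487.2  12.4  71.2  47.3  89.8]
```

View pics/hh.png

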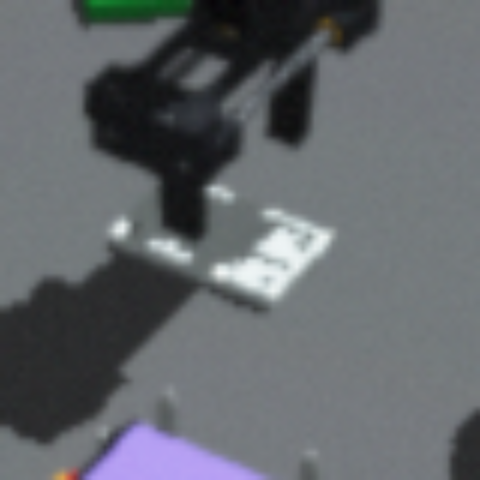

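The wrist joint q6 is at its 0.04 limit, because the plate centre is just inside reach. From the link geometry, q6 is about 0.07 at x = 480 mm. So I'll grip the plate 26 mm off centre, shift it outward by about 55 mm, set it down and regrip at its centre.

{"op": "send_rows", "data": {
  "motion": [
    {"x":0.9,"y":0,"z":0,"rx":0,"ry":0,"rz":0,"jaw":8.8},
    {"x":0.9,"y":0.1,"z":0,"rx":0,"ry":0.016,"rz":0,"jaw":8.8},
    {"x":0,"y":0,"z":1.5,"rx":0,"ry":0,"rz":0,"jaw":8.8},
    {"x":0,"y":0,"z":1.5,"rx":0,"ry":0,"rz":0,"jaw":8.8},
    {"x":0,"y":0,"z":1,"rx":0,"ry":0,"rz":0,"jaw":8.8}
  ]
}}

```text
clock: 32.5
tool_pos: [0.4813, 0.0096, 0.0183]
eef_rot: [1.0, -0.022, 0.001, 0.001]
contact_force: [0.4, 0.6, -0.5]
opening: 1.0
finger_force: 0.0
```

{"op": "send_rows", "data": {
  "motion": [
    {"x":0,"y":0,"z":0.2,"rx":0,"ry":0,"rz":0,"jaw":8.8},
    {"x":0,"y":0,"z":0,"rx":0,"ry":0,"rz":0,"jaw":8.8},
    {"x":0,"y":0,"z":0,"rx":0,"ry":0,"rz":0,"jaw":8.8},
    {"x":0,"y":0,"z":0,"rx":0,"ry":0,"rz":0,"jaw":8.8},
    {"x":0,"y":0,"z":0,"rx":0,"ry":0,"rz":0,"jaw":8.8}
  ]
}}

```text
clock: 33.0
tool_pos: [0.4809, 0.0096, 0.0176]
eef_rot: [1.0, -0.022, 0.001, 0.001]
contact_force: [-0.0, -0.4, 0.4]
opening: 0.995
finger_force: 0.0
```

```bash
python3 - <<'E'
from h import *
s=get_state();print(np.round(s['q'],3))
go(480,10.1,13.3,-2.5)
E
```

```text
[-0.119  0.945  0.003  2.134 -0.019  0.061 -1.712]
t 33.0 pos [480.9   9.6  17.6] shift tool cm [-0.09 -0.04  0.43] world cm [-0.09  0.05 -0.43] rotvec [ 0.001 -0.002  0.   ] F [-0.  -0.4  0.4] open mm 87.6 ff 0.0
```

{"op": "send_rows", "data": {
  "motion": [
    {"x":0.1,"y":0,"z":0.2,"rx":0,"ry":0,"rz":0,"jaw":8.8},
    {"x":0,"y":0,"z":0.22,"rx":0,"ry":0,"rz":0,"jaw":8.8},
    {"x":0,"y":0,"z":0,"rx":0,"ry":0,"rz":0,"jaw":8.8},
    {"x":0,"y":0,"z":0,"rx":0,"ry":0,"rz":0,"jaw":8.8},
    {"x":0,"y":0,"z":0,"rx":0,"ry":0,"rz":0,"jaw":8.8}
  ]
}}

```text
clock: 33.5
tool_pos: [0.4815, 0.0096, 0.0129]
eef_rot: [1.0, -0.022, 0.0, 0.001]
contact_force: [0.3, -0.3, -0.1]
opening: 0.996
finger_force: 0.0
```

{"op": "send_rows", "data": {
  "motion": [
    {"x":0,"y":0,"z":0,"rx":0,"ry":0,"rz":0,"jaw":5.5},
    {"x":0,"y":0,"z":0,"rx":0,"ry":0,"rz":0,"jaw":5.5},
    {"x":0,"y":0,"z":0,"rx":0,"ry":0,"rz":0,"jaw":5.5},
    {"x":0,"y":0,"z":0,"rx":0,"ry":0,"rz":0,"jaw":5.5},
    {"x":0,"y":0,"z":0,"rx":0,"ry":0,"rz":0,"jaw":5.5}
  ],
  "grip_force": 40
}}

```text
clock: 34.0
tool_pos: [0.4816, 0.0096, 0.013]
eef_rot: [1.0, -0.022, 0.0, 0.001]
contact_force: [0.7, 0.7, 1.0]
opening: 0.701
finger_force: 40.0
```

```bash
python3 - <<'E'
from h import *
s=get_state();print(np.round(s['q'],3))
go(540,10.1,13.3,-2.5)
E
```

```text
[-0.118  0.955  0.003  2.13  -0.018  0.055 -1.712]
t 34.0 pos [481.6   9.6  13. ] shift tool cm [ 5.83 -0.3  -0.03] world cm [5.84 0.05 0.03] rotvec [ 0.001 -0.001  0.001] F [0.7 0.7 1. ] open mm 61.8 ff 40.0
```

{"op": "send_rows", "data": {
  "motion": [
    {"x":0,"y":0,"z":-0.5,"rx":0,"ry":0,"rz":0,"jaw":5.5},
    {"x":0,"y":0,"z":-0.5,"rx":0,"ry":0,"rz":0,"jaw":5.5},
    {"x":1,"y":0,"z":0,"rx":0,"ry":0,"rz":0,"jaw":5.5},
    {"x":1.5,"y":0,"z":0,"rx":0,"ry":0,"rz":0,"jaw":5.5},
    {"x":1.5,"y":0,"z":0,"rx":0,"ry":0,"rz":0,"jaw":5.5}
  ]
}}

```text
clock: 34.5
tool_pos: [0.5229, 0.0078, 0.0233]
eef_rot: [1.0, -0.022, 0.001, 0.001]
contact_force: [0.5, -0.5, -0.5]
opening: 0.693
finger_force: 40.0
```

{"op": "send_rows", "data": {
  "motion": [
    {"x":1,"y":0,"z":0,"rx":0,"ry":0,"rz":0,"jaw":5.5},
    {"x":0.5,"y":0,"z":0,"rx":0,"ry":0,"rz":0,"jaw":5.5},
    {"x":0,"y":0,"z":0,"rx":0,"ry":0,"rz":0,"jaw":5.5},
    {"x":0,"y":0,"z":0,"rx":0,"ry":0,"rz":0,"jaw":5.5},
    {"x":0,"y":0,"z":0,"rx":0,"ry":0,"rz":0,"jaw":5.5}
  ]
}}

```text
clock: 35.0
tool_pos: [0.5356, 0.0072, 0.0229]
eef_rot: [1.0, -0.022, -0.0, 0.001]
contact_force: [-0.8, 0.2, -0.5]
opening: 0.697
finger_force: 40.0
```

```bash
python3 - <<'E'
from h import *
go(540,10.1,13.5,-2.5)
s=snapshot('scene')
cv2.imwrite('pics/i.png',cv2.resize(s['img'][170:250,280:360,::-1],None,fx=6,fy=6))
E
```

```text
t 35.0 pos [535.6   7.2  22.9] shift tool cm [ 0.43 -0.31  0.94] world cm [ 0.44  0.29 -0.94] rotvec [0.001 0.001 0.001] F [-0.8  0.2 -0.5] open mm 61.4 ff 40.0
```

View pics/i.png

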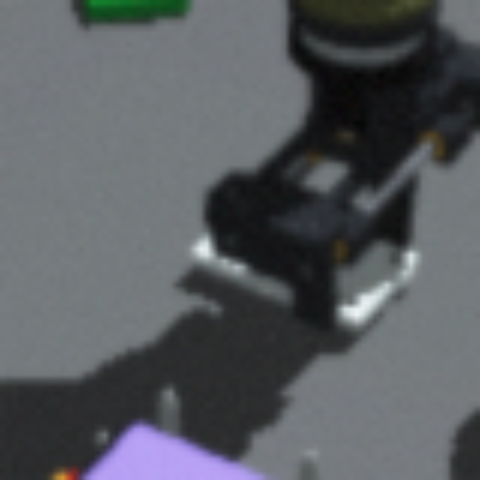

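The plate is held level. I'll set it down, open, slide back 27 mm to its centre and regrip.

{"op": "send_rows", "data": {
  "motion": [
    {"x":0,"y":0,"z":0.4,"rx":0,"ry":0,"rz":0,"jaw":5.5},
    {"x":0,"y":0,"z":0.35,"rx":0,"ry":0,"rz":0,"jaw":5.5},
    {"x":0,"y":0,"z":0.2,"rx":0,"ry":0,"rz":0,"jaw":5.5},
    {"x":0,"y":0,"z":0,"rx":0,"ry":0,"rz":0,"jaw":5.5},
    {"x":0,"y":0,"z":0,"rx":0,"ry":0,"rz":0,"jaw":5.5}
  ]
}}

```text
clock: 35.55
tool_pos: [0.5365, 0.0072, 0.0134]
eef_rot: [1.0, -0.022, 0.0, 0.001]
contact_force: [0.7, -0.4, -0.6]
opening: 0.696
finger_force: 40.0
```

{"op": "send_rows", "data": {
  "motion": [
    {"x":0,"y":0,"z":0,"rx":0,"ry":0,"rz":0,"jaw":6.6},
    {"x":0,"y":0,"z":0,"rx":0,"ry":0,"rz":0,"jaw":7.5},
    {"x":0,"y":0,"z":0,"rx":0,"ry":0,"rz":0,"jaw":8.6},
    {"x":0,"y":0,"z":0,"rx":0,"ry":0,"rz":0,"jaw":8.6},
    {"x":0,"y":0,"z":0,"rx":0,"ry":0,"rz":0,"jaw":8.6}
  ]
}}

```text
clock: 36.05
tool_pos: [0.5366, 0.0072, 0.0136]
eef_rot: [1.0, -0.022, 0.0, 0.001]
contact_force: [-0.6, 0.3, 0.4]
opening: 0.979
finger_force: 0.0
```

{"op": "send_rows", "data": {
  "motion": [
    {"x":-0.9,"y":0,"z":0,"rx":0,"ry":0,"rz":0,"jaw":8.6},
    {"x":-1.2,"y":0,"z":0,"rx":0,"ry":0,"rz":0,"jaw":8.6},
    {"x":-0.65,"y":0,"z":0,"rx":0,"ry":0,"rz":0,"jaw":8.6},
    {"x":0,"y":0,"z":0,"rx":0,"ry":0,"rz":0,"jaw":8.6},
    {"x":0,"y":0,"z":0,"rx":0,"ry":0,"rz":0,"jaw":8.6}
  ]
}}

```text
clock: 36.55
tool_pos: [0.5094, 0.0084, 0.0135]
eef_rot: [1.0, -0.022, 0.001, 0.001]
contact_force: [-0.3, 0.0, -0.4]
opening: 0.977
finger_force: 0.0
```

```bash
python3 - <<'E'
from h import *
s=get_state();print(np.round(s['q'],3))
go(508,8.4,13.3,-2.5)
E
```

```text
[-0.11   0.959  0.004  2.05  -0.014  0.131 -1.708]
t 36.55 pos [509.4   8.4  13.5] shift tool cm [-0.14  0.01  0.02] world cm [-0.14 -0.   -0.02] rotvec [ 0.001 -0.001  0.001] F [-0.3  0.  -0.4] open mm 86.1 ff 0.0
```

{"op": "send_rows", "data": {
  "motion": [
    {"x":0,"y":0,"z":0,"rx":0,"ry":0,"rz":0,"jaw":5.5},
    {"x":0,"y":0,"z":0,"rx":0,"ry":0,"rz":0,"jaw":5.5},
    {"x":0,"y":0,"z":0,"rx":0,"ry":0,"rz":0,"jaw":5.5},
    {"x":0,"y":0,"z":0,"rx":0,"ry":0,"rz":0,"jaw":5.5},
    {"x":0,"y":0,"z":0,"rx":0,"ry":0,"rz":0,"jaw":5.5}
  ],
  "grip_force": 30
}}

```text
clock: 37.05
tool_pos: [0.5094, 0.0084, 0.0135]
eef_rot: [1.0, -0.022, 0.001, 0.001]
contact_force: [0.4, -1.1, -0.6]
opening: 0.696
finger_force: 30.0
```

{"op": "send_rows", "data": {
  "motion": [
    {"x":0,"y":0,"z":-1,"rx":0,"ry":0,"rz":0,"jaw":5.5},
    {"x":0,"y":0,"z":-3,"rx":0,"ry":0,"rz":0,"jaw":5.5},
    {"x":0,"y":0,"z":-4,"rx":0,"ry":0,"rz":0,"jaw":5.5},
    {"x":0,"y":0,"z":-3,"rx":0,"ry":0,"rz":0,"jaw":5.5},
    {"x":0,"y":0,"z":-1.5,"rx":0,"ry":0,"rz":0,"jaw":5.5}
  ]
}}

```text
clock: 37.55
tool_pos: [0.5097, 0.0085, 0.1416]
eef_rot: [1.0, -0.022, 0.002, 0.0]
contact_force: [0.1, -0.3, -0.9]
opening: 0.698
finger_force: 30.0
```

{"op": "send_rows", "data": {
  "motion": [
    {"x":0.6,"y":1.8,"z":0,"rx":0,"ry":0,"rz":0,"jaw":5.5},
    {"x":1.3,"y":4,"z":0,"rx":0,"ry":0,"rz":0,"jaw":5.5},
    {"x":1.45,"y":4.5,"z":0,"rx":0,"ry":0,"rz":0,"jaw":5.5},
    {"x":1.45,"y":4.5,"z":0,"rx":0,"ry":0,"rz":0,"jaw":5.5},
    {"x":1.3,"y":4,"z":0,"rx":0,"ry":0,"rz":0,"jaw":5.5}
  ]
}}

```text
clock: 38.05
tool_pos: [0.5616, -0.1846, 0.1395]
eef_rot: [1.0, -0.022, 0.0, 0.001]
contact_force: [0.4, 0.5, -0.8]
opening: 0.695
finger_force: 30.0
```

{"op": "send_rows", "data": {
  "motion": [
    {"x":0.65,"y":2,"z":0,"rx":0,"ry":0,"rz":0,"jaw":5.5},
    {"x":0.4,"y":1.3,"z":0,"rx":0,"ry":0,"rz":-0.006,"jaw":5.5},
    {"x":0,"y":0,"z":0,"rx":0,"ry":0,"rz":0,"jaw":5.5},
    {"x":0,"y":0,"z":0,"rx":0,"ry":0,"rz":0,"jaw":5.5},
    {"x":0,"y":0,"z":0,"rx":0,"ry":0,"rz":0,"jaw":5.5}
  ]
}}

```text
clock: 38.55
tool_pos: [0.5707, -0.2127, 0.1388]
eef_rot: [1.0, -0.017, -0.0, -0.0]
contact_force: [0.1, 0.8, -0.4]
opening: 0.699
finger_force: 30.0
```

{"op": "send_rows", "data": {
  "motion": [
    {"x":0,"y":0,"z":0,"rx":0,"ry":0,"rz":0,"jaw":5.5},
    {"x":0,"y":0,"z":0,"rx":0,"ry":0,"rz":0,"jaw":5.5},
    {"x":0,"y":0,"z":0,"rx":0,"ry":0,"rz":0,"jaw":5.5},
    {"x":0,"y":0,"z":0,"rx":0,"ry":0,"rz":0,"jaw":5.5},
    {"x":0,"y":0,"z":0,"rx":0,"ry":0,"rz":0,"jaw":5.5}
  ]
}}

```text
clock: 39.05
tool_pos: [0.5709, -0.2153, 0.1388]
eef_rot: [1.0, -0.019, 0.0, 0.001]
contact_force: [0.5, 0.3, -0.3]
opening: 0.7
finger_force: 30.0
```

```bash
python3 - <<'E'
from h import *
go(571,-215.3,71.5,-2.1)
s=snapshot('scene')
cv2.imwrite('pics/j.png',cv2.resize(s['img'][180:300,260:380,::-1],None,fx=5,fy=5))
E
```

```text
t 39.05 pos [ 570.9 -215.3  138.8] shift tool cm [ 0.01 -0.01  6.73] world cm [ 0.01  0.   -6.73] rotvec [ 0.001 -0.001 -0.001] F [ 0.5  0.3 -0.3] open mm 61.7 ff 30.0
```

View pics/j.png

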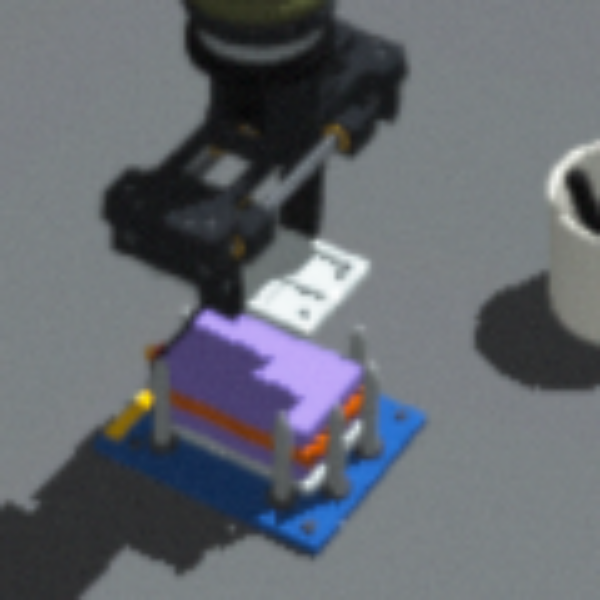

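The plate is level, centred above the stack. Lower it to just above contact.

{"op": "send_rows", "data": {
  "motion": [
    {"x":0,"y":0,"z":0.8,"rx":0,"ry":0,"rz":0,"jaw":5.5},
    {"x":0,"y":0,"z":1.5,"rx":0,"ry":0,"rz":0,"jaw":5.5},
    {"x":0,"y":0,"z":1.5,"rx":0,"ry":0,"rz":0,"jaw":5.5},
    {"x":0,"y":0,"z":1.2,"rx":0,"ry":0,"rz":0,"jaw":5.5},
    {"x":0,"y":0,"z":0.8,"rx":0,"ry":0,"rz":0,"jaw":5.5}
  ]
}}

```text
clock: 39.6
tool_pos: [0.57, -0.2151, 0.0787]
eef_rot: [1.0, -0.019, -0.001, 0.0]
contact_force: [0.8, 0.5, -0.6]
opening: 0.697
finger_force: 30.0
```

{"op": "send_rows", "data": {
  "motion": [
    {"x":0,"y":0,"z":0.3,"rx":0,"ry":0,"rz":0,"jaw":5.5},
    {"x":0,"y":0,"z":0,"rx":0,"ry":0,"rz":0,"jaw":5.5},
    {"x":0,"y":0,"z":0,"rx":0,"ry":0,"rz":0,"jaw":5.5},
    {"x":0,"y":0,"z":0,"rx":0,"ry":0,"rz":0,"jaw":5.5},
    {"x":0,"y":0,"z":0,"rx":0,"ry":0,"rz":0,"jaw":5.5}
  ]
}}

```text
clock: 40.1
tool_pos: [0.5713, -0.2155, 0.0783]
eef_rot: [1.0, -0.019, 0.001, 0.001]
contact_force: [-0.1, 1.2, -0.5]
opening: 0.7
finger_force: 30.0
```

```bash
python3 - <<'E'
from h import *
go(571,-215.3,71.5,-2.1)
E
```

```text
t 40.1 pos [ 571.3 -215.5   78.3] shift tool cm [-0.03 -0.02  0.68] world cm [-0.03  0.02 -0.68] rotvec [ 0.001 -0.002 -0.001] F [-0.1  1.2 -0.5] open mm 61.7 ff 30.0
```

{"op": "send_rows", "data": {
  "motion": [
    {"x":0,"y":0,"z":0.25,"rx":0,"ry":0,"rz":0,"jaw":5.5},
    {"x":0,"y":0,"z":0.2,"rx":0,"ry":0,"rz":0,"jaw":5.5},
    {"x":0,"y":0,"z":0.15,"rx":0,"ry":0,"rz":0,"jaw":5.5},
    {"x":0,"y":0,"z":0.06,"rx":0,"ry":0,"rz":0,"jaw":5.5},
    {"x":0,"y":0,"z":0,"rx":0,"ry":0,"rz":0,"jaw":5.5}
  ]
}}

```text
clock: 40.6
tool_pos: [0.5708, -0.2154, 0.0715]
eef_rot: [1.0, -0.019, 0.0, 0.001]
contact_force: [-1.2, 0.4, 3.4]
opening: 0.699
finger_force: 30.0
```

```bash
python3 - <<'E'
from h import *
go(571,-215.3,71.5,-2.1)
E
```

```text
t 40.6 pos [ 570.8 -215.4   71.5] shift tool cm [ 0.02 -0.01  0.  ] world cm [ 0.02  0.01 -0.  ] rotvec [ 0.001 -0.001 -0.   ] F [-1.2  0.4  3.4] open mm 61.6 ff 30.0
```

Seated with light contact. Release and withdraw.

{"op": "send_rows", "data": {
  "motion": [
    {"x":0,"y":0,"z":0,"rx":0,"ry":0,"rz":0,"jaw":6.6},
    {"x":0,"y":0,"z":0,"rx":0,"ry":0,"rz":0,"jaw":7.5},
    {"x":0,"y":0,"z":0,"rx":0,"ry":0,"rz":0,"jaw":8.5},
    {"x":0,"y":0,"z":0,"rx":0,"ry":0,"rz":0,"jaw":8.5},
    {"x":0,"y":0,"z":0,"rx":0,"ry":0,"rz":0,"jaw":8.5}
  ]
}}

```text
clock: 41.1
tool_pos: [0.5709, -0.2154, 0.0711]
eef_rot: [1.0, -0.019, 0.0, 0.001]
contact_force: [0.5, -0.1, -0.7]
opening: 0.965
finger_force: 0.0
```

{"op": "send_rows", "data": {
  "motion": [
    {"x":0,"y":0,"z":-1,"rx":0,"ry":0,"rz":0,"jaw":8.5},
    {"x":0,"y":0,"z":-3,"rx":0,"ry":0,"rz":0,"jaw":8.5},
    {"x":0,"y":0,"z":-4,"rx":0,"ry":0,"rz":0,"jaw":8.5},
    {"x":0,"y":0,"z":-4,"rx":0,"ry":0,"rz":0,"jaw":8.5},
    {"x":0,"y":0,"z":-2,"rx":0,"ry":0,"rz":0,"jaw":8.5}
  ]
}}

```text
clock: 41.6
tool_pos: [0.5724, -0.2158, 0.2156]
eef_rot: [1.0, -0.019, 0.003, 0.001]
contact_force: [1.0, 0.1, 0.6]
opening: 0.965
finger_force: 0.0
```

{"op": "send_rows", "data": {
  "motion": [
    {"x":-1,"y":-2,"z":0,"rx":0,"ry":0,"rz":0,"jaw":8.5},
    {"x":-2,"y":-4,"z":0,"rx":0,"ry":0,"rz":0,"jaw":8.5},
    {"x":-1,"y":-2,"z":0,"rx":0,"ry":0,"rz":0,"jaw":8.5},
    {"x":0,"y":0,"z":0,"rx":0,"ry":0,"rz":0,"jaw":8.5},
    {"x":0,"y":0,"z":0,"rx":0,"ry":0,"rz":0,"jaw":8.5}
  ]
}}

```text
clock: 42.1
tool_pos: [0.5342, -0.1341, 0.2118]
eef_rot: [1.0, -0.018, 0.001, 0.001]
contact_force: [-0.4, -0.3, -0.2]
opening: 0.963
finger_force: 0.0
```

```bash
python3 - <<'E'
from h import *
s=snapshot('scene')
cv2.imwrite('pics/k.png',cv2.resize(s['img'][220:300,260:360,::-1],None,fx=6,fy=6))
HS["ws"]=((0,0,150),(179,70,255))
print(rect(s,blob(s,"ws",(280,225,345,275)),.068))
E
```

```text
[ 572.4 -214.5  117.4   70.2   -2.6]
```

View pics/k.png

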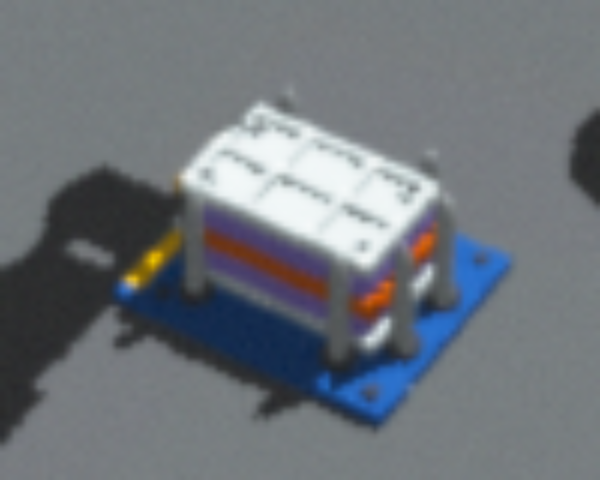

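The full stack stands flat and square between the pins, with the end plate on top (310,185). I'll hand it in.

```bash
python3 -c "
from plant import *
print(finish_job())"
```

```text
the job is handed in; nothing more can be done
None
```

The module is built in the fixture in the required order (labelled cell, spacer, plain cell, end plate), flat and square with the terminals to the open front, and I handed it in at about 42 s; the hand-in gave no verdict.

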